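Take the two piles apart and set out the bench for looking at the dishes

ROBOT

A 7-joint arm with a two-finger parallel gripper is mounted at the origin on a cart in front of the work surface, level with it; the furniture and walls round the work are solid. World frame = base frame: x ahead of the robot, y to its left, z up, the work surface at z = 0. Lengths are in m, angles in rad, forces in N, time in s.
With the tool pointing down it reaches from about 0.35 to 0.9 m from the base axis. Payload 8.1 kg.
Tool frame: the origin (TCP) lies at the very end of the fingers, on their centre line; the grasp point (between the pads) lies 19 mm behind it (arm.grasp_offset is the distance from the TCP to the grasp point, in m); z points along the fingers, y is the direction in which the jaws open and shut (so a half turn about z gives the same grasp; the last joint's range is limited). The gripper opens to 92 mm and grips with 3 to 60 N. Pads are 19 mm wide; open, the fingers measure 130 mm over their backs; the gripper's body (75 mm by 190 mm) begins 47 mm behind the grasp point.
Start: joints at [1.081, 0.434, 0.025, 1.573, -0.012, 1.134, -0.075], TCP at [0.236, -0.579, 0.227] pointing down, gripper open.
Joint ranges: [-2.62, 2.62], [-0.44, 2.09], [-1.27, 1.32], [0.08, 2.57], [-1.32, 4.46], [0.12, 2], [-2.74, 2.74]. Speed limits (rad/s): [2.22, 2.22, 3.01, 3.01, 3.14, 3.14, 3.14].

INTERFACE

Orientations are given as a rotation vector (axis times angle).
In Python, from cell import arm, eyes, workorder gives the robot as it stands.
- The arm moves only by the shell command python3 -m inch 'ROWS' [FORCE]. ROWS is JSON, a list that holds one entry, the list of rows, each a list of 5 numbers: the closure, from 0 (fully open) to 1 (shut), then the shift along the tool's x, y, z in mm, then the turn about the tool's z in degrees. A call has 1 to 12 rows; each row shifts and turns the pose as measured when the row begins, along the tool's axes as they then stand; what a row does not reach is not made up. A row lasts 1/10 s, in which the tool goes at most 50 mm and 8.59 degrees, less where a joint would pass 70% of its speed; a pose out of reach is approached as far as the arm can. A call with a gripper value outside its range is refused whole. The fingers move at their own pace and stop on an object; FORCE is the grip in N (left out, the last holds). Time passes only in rows, so rows that do not move let the fingers close. It gives the time, the measured TCP pose, the force and the opening at its end, in the units of the state.
- arm.observe(): the state, without advancing time (a new reading comes with each control period).
- eyes.get_image(name): name is "side" or "top" or "wrist"; returns a dict with "frame" (384x512x3 uint8, blue, green, red), "intrinsics" (3x3 intrinsics, pixels), "k1" (the pictures are not rectified: a ray, as slopes to the right and down, at radius r is drawn at 1 + k1 r^2 times it, then the intrinsics apply), "rvec" (rotation vector, rad) and "tvec" (3), from world to camera coordinates, as OpenCV has them; the wrist camera has in their place "T_tool_cam" (4x4, takes a point from camera to tool coordinates, whose origin is the TCP and whose axes are the flange's). Camera axes: x right, y down, z forward; pixel columns grow to the right and rows downward; lengths in m; the calibration is good to about 2 mm. A picture is of the moment at which its call begins: read the wrist's pose just before it. There is no depth.
- workorder.sign_off(): hands the job in, once; it reports no verdict.
The state is a dict: "clock": time; "joints": joint angles; "dq": joint speeds; "joint_efforts": joint torques, N m; "position": TCP position; "ee_rot": TCP orientation; "force": force on the tool from outside, world axes, zero at the start; "ft_torque": the same for the moment, N m; "width": opening from 0.0 (shut) to 1.0 (fully open).
Only numpy, scipy, OpenCV 4.12 (cv2) and the standard library are available. Lean on these libraries where they do the work, as an engineer would, in place of code of your own. Each camera call takes 0.05 s, during which the arm holds its last target.

TASK

Take the two piles apart and set the bench out: the pink dish centred on the round white stage, the white dish centred on the round black stage, the brown bottle standing in the middle of the square steel tray, and the tip box in the middle of the blue mat, lined up with it (long side along the mat's long side). Keep everything upright and leave the orange-lidded cup where it stands.

Things in the scene. Friction and masses are not known exactly. Their poses are not given: they have to be found in the camera images.
- tip_box_mid (a point): The tip box: pipette-tip box with clear lid (fixed shut) over yellow tips, 57 (along its x) x 78 (along its y) x 62 mm high, plus a lip at the front that makes it look 63 mm deep. Loose; stands on the worktop (z = 0) at the bottom of one pile, with the pink dish on its lid. The point is its centre, 31 mm up; z is up. Weighs about 0.12 kg; take it across its 57 mm side.
- pink_dish_mid (a point): The pink dish: round flat dish with pink medium, 54 mm across at its solid side (its rim looks 57 mm), solid part 12 mm high (the thin rim looks 14 mm). Loose; lies on the lid of the tip box at the start, so its underside is 62 mm over the worktop. The point is its centre, 6 mm above its underside; z is up. Weighs about 18 g.
- white_dish_mid (a point): The white dish: round flat clear dish with whitish medium, same size as the pink one (54 mm across, 12 mm high, rim looks 57 x 14 mm). Loose; lies on the worktop under the brown bottle at the start. The point is its centre, 6 mm above its underside; z is up. Weighs about 18 g.
- bottle_mid (a point): The bottle: small brown round bottle with green label and black cap, 34 mm in diameter; the straight body that can be gripped is 61 mm high, the whole with cap 75 mm. Loose; stands on the white dish at the start, its underside 12 mm over the worktop. The point is the centre of the body, 30.5 mm above its underside; z is up. Weighs about 60 g.
- white_stage_top (a point): The white stage: fixed round aluminium stage, 92 mm across and 12 mm high, with a flush white disc of 78 mm and a fine grey circle of dashes 65 mm across round the middle. The point is the centre of its flat top, 12 mm over the worktop.
- black_stage_top (a point): The black stage: the same fixed stage with a black disc and a white circle of dashes, 92 mm across, 12 mm high. The point is the centre of its flat top, 12 mm over the worktop.
- drip_tray_in (a point): The steel tray: small fixed square tray of bare steel, 74 x 74 mm, with a lip 9 mm high over the worktop and 3 mm thick all round (inside 68 x 68 mm). The point is the centre of its inner floor, 3 mm over the worktop; x and y lie along its sides.
- blue_mat_top (a point): The blue mat: fixed flat rectangular mat with white corner marks, 80 mm (along its x) x 98 mm (along its y), 4 mm thick. The point is the centre of its top, 4 mm over the worktop.
- cup_mid (a point): The specimen cup with an orange screw lid, 64 mm across, 62 mm high, loose: a bystander to be left standing where it is. The point is its centre, 31 mm over the worktop. Just behind it, at the back left (x over 0.57, y from 0.15 to 0.38), stands a tall fixed microscope: keep the hand in front of it when passing.
Things that resemble listed ones, but are neither listed nor needed, are in the scene too. What is shaped like the part that bears white_dish_mid but red, turquoise or yellow is not meant.

How it is judged:
At the end, for the whole second after the job is handed in: Pink dish on the white stage, white dish on the black stage, bottle in the steel tray, tip box on the blue mat: each within 12 mm of the centre of its place and tilted under 7 degrees; the box in line with the mat within 11 degrees; the cup within 30 mm of its start; all released (horizontal distance between pink_dish_mid and white_stage_top below 0.012 m and z of pink_dish_mid in the frame of white_stage_top between 0.002 and 0.01 m and angle between each of pink_dish_mid, white_dish_mid, bottle_mid, tip_box_mid's own z axis and vertical below 0.12 rad and horizontal distance between white_dish_mid and black_stage_top below 0.012 m and z of white_dish_mid in the frame of black_stage_top between 0.002 and 0.01 m and horizontal distance between bottle_mid and drip_tray_in below 0.012 m and z of bottle_mid in the frame of drip_tray_in between 0.026 and 0.035 m and horizontal distance between tip_box_mid and blue_mat_top below 0.012 m and z of tip_box_mid in the frame of blue_mat_top between 0.027 and 0.035 m and angle between the x axis of tip_box_mid and the x axis of blue_mat_top, either way round below 0.2 rad and distance of cup_mid from where it was at the start of the episode below 0.03 m); the robot touches nothing.
It fails at once if the bottle is tipped over (more than 35 degrees) (angle between bottle_mid's own z axis and vertical above 0.6 rad).
It fails at once if a dish is tipped (more than 35 degrees) (angle between any of pink_dish_mid, white_dish_mid's own z axis and vertical above 0.6 rad).
It fails at once if the tip box is tipped over (more than 35 degrees) (angle between tip_box_mid's own z axis and vertical above 0.6 rad).
It fails at once if the orange-lidded cup is pushed away or knocked over (distance of cup_mid from where it was at the start of the episode above 0.03 m or angle between cup_mid's own z axis and vertical above 0.5 rad).
It also fails if it takes over 104 s, if anything falls off the work surface, if the arm or the gripper's body presses on something with over 40 N, if the wrist force passes 120 N, or if a joint passes its speed limit or range.

## Working session

There is one attempt and no reset: what is moved stays moved. The work goes in short steps, Python scripts to look and compute and a shell command to move; the robot and the scene stay as the last step left them, time stands still between calls to the robot, and variables do not carry over. Pictures are saved under pics/ and viewed, and the job is handed in when it is done.

```bash
ls; mkdir -p pics; python3 - <<'E'
from cell import arm, eyes, workorder
import cv2
print(arm.observe())
for n in ("side","top","wrist"):
    d=eyes.get_image(n); cv2.imwrite(f"pics/{n}0.png",d["frame"])
    print(n,{k:v for k,v in d.items() if k!="frame"})
E
```

```text
pics
{'clock': 0.0, 'joints': array([ 1.08140494,  0.43525151,  0.02496489,  1.57412225, -0.01162719,
        1.13400768, -0.07509246]), 'dq': array([ 0.00127552, -0.00045355, -0.00044451, -0.00135834, -0.00101283,
       -0.00054057,  0.00077845]), 'joint_efforts': array([-1.19675979e-04, -6.67857742e+01,  9.85009633e-01, -3.14470267e+01,
       -6.05486124e-02,  4.29307984e-02,  2.28615331e-04]), 'position': array([ 0.23551889, -0.57835151,  0.22591743]), 'ee_rot': array([-3.08148902e+00, -6.03382682e-01,  6.81185197e-04]), 'force': array([ 0.06715457, -0.55005091, -0.34183235]), 'ft_torque': array([ 0.02204862, -0.03134384, -0.00370559]), 'width': 0.9997621031484448}
side {'intrinsics': array([[422.73907501,   0.        , 258.42287035],
       [  0.        , 422.73907501, 186.62091413],
       [  0.        ,   0.        ,   1.        ]]), 'k1': -0.004680754534571653, 'rvec': array([ 0.10658386, -2.58052513,  1.71572135]), 'tvec': array([0.44101737, 0.08854457, 1.03058837])}
top {'intrinsics': array([[478.47310643,   0.        , 253.37764816],
       [  0.        , 478.47310643, 199.54682063],
       [  0.        ,   0.        ,   1.        ]]), 'k1': -0.0042973976607495025, 'rvec': array([ 2.13051855, -2.10959826,  0.20263229]), 'tvec': array([-0.05949927,  0.47555513,  1.23499065])}
wrist {'intrinsics': array([[324.88338431,   0.        , 256.12499135],
       [  0.        , 324.88338431, 190.33675102],
       [  0.        ,   0.        ,   1.        ]]), 'k1': -0.08779610772982722, 'T_tool_cam': array([[-1.03334417e-03, -9.59497774e-01, -2.81714311e-01,
         7.64671138e-02],
       [ 9.99999223e-01, -7.94964169e-04, -9.60466002e-04,
         1.32259500e-03],
       [ 6.97612208e-04, -2.81715085e-01,  9.59497850e-01,
        -1.57801266e-01],
       [ 0.00000000e+00,  0.00000000e+00,  0.00000000e+00,
         1.00000000e+00]])}
```

View pics/top0.png

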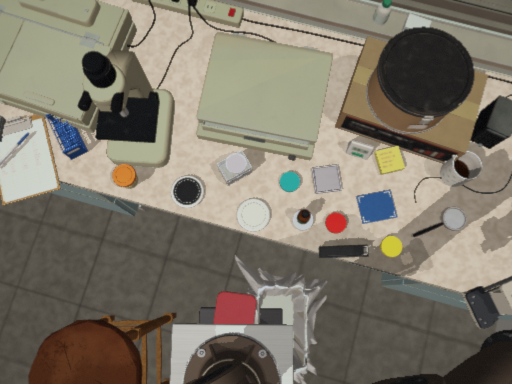

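View pics/side0.png

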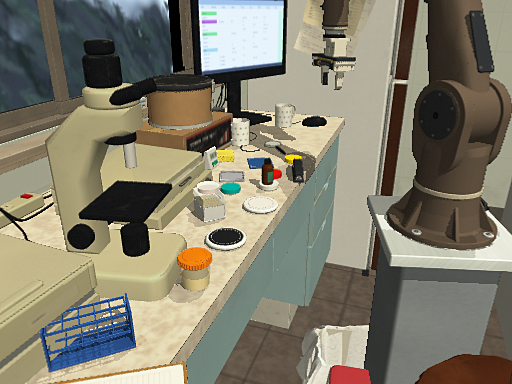

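View pics/wrist0.png

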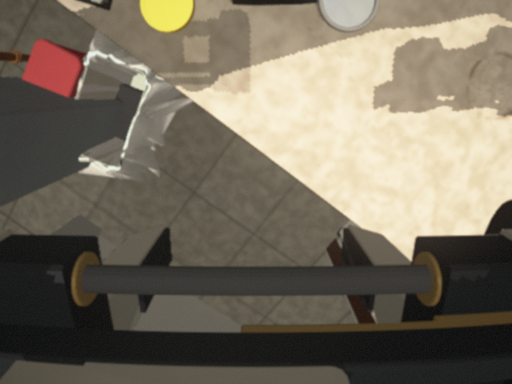

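```bash
cat > h.py <<'E'
import numpy as np, cv2
from cell import arm, eyes
def cam(d,st=None):
    if 'rvec' in d:
        R=cv2.Rodrigues(d['rvec'])[0]; t=d['tvec']; return R.T, -R.T@t
    Rt=cv2.Rodrigues(st['ee_rot'])[0]; T=d['T_tool_cam']
    return Rt@T[:3,:3], Rt@T[:3,3]+st['position']
def ray(d,uv,st=None):
    K=d['intrinsics']; k=d['k1']
    x=np.array([(uv[0]-K[0,2])/K[0,0],(uv[1]-K[1,2])/K[1,1]]); u=x.copy()
    for _ in range(20): u=x/(1+k*(u@u))
    R,c=cam(d,st); return c,R@np.array([u[0],u[1],1])
def at(d,uv,z,st=None):
    c,r=ray(d,uv,st); return c+r*(z-c[2])/r[2]
def proj(d,P,st=None):
    R,c=cam(d,st); p=R.T@(np.array(P)-c); u=p[:2]/p[2]; u=u*(1+d['k1']*(u@u)); K=d['intrinsics']
    return np.array([K[0,0]*u[0]+K[0,2],K[1,1]*u[1]+K[1,2]])
def snap(n,name):
    st=arm.observe(); d=eyes.get_image(n); cv2.imwrite(f'pics/{name}.png',d['frame']); 
    import pickle; pickle.dump((st,d),open(f'pics/{name}.pkl','wb')); return st,d
def load(name):
    import pickle; return pickle.load(open(f'pics/{name}.pkl','rb'))
E
python3 - <<'E'
import sys; sys.path.insert(0,'.')
from h import *
st,d=snap('top','top1'); f=d['frame']
c=f[130:270,150:420]; cv2.imwrite('pics/c1.png',cv2.resize(c,None,fx=2.96,fy=2.96,interpolation=cv2.INTER_CUBIC))
st,d=snap('side','side1'); f=d['frame']
c=f[130:300,160:320]; cv2.imwrite('pics/c2.png',cv2.resize(c,None,fx=3.5,fy=3.5,interpolation=cv2.INTER_CUBIC))
E
```

```text
(no output)
```

View pics/c1.png

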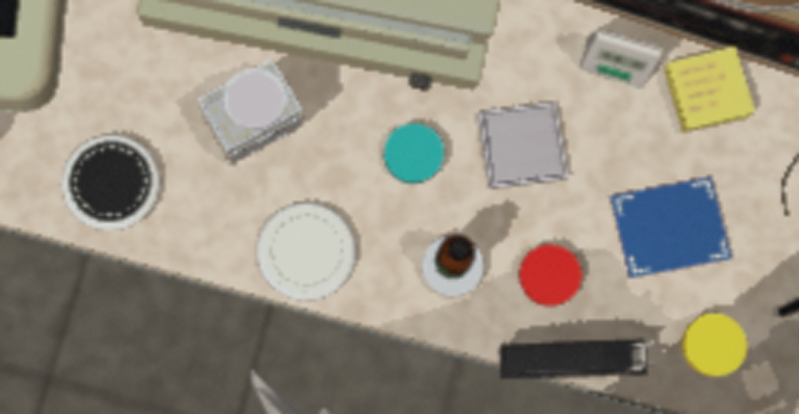

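View pics/c2.png

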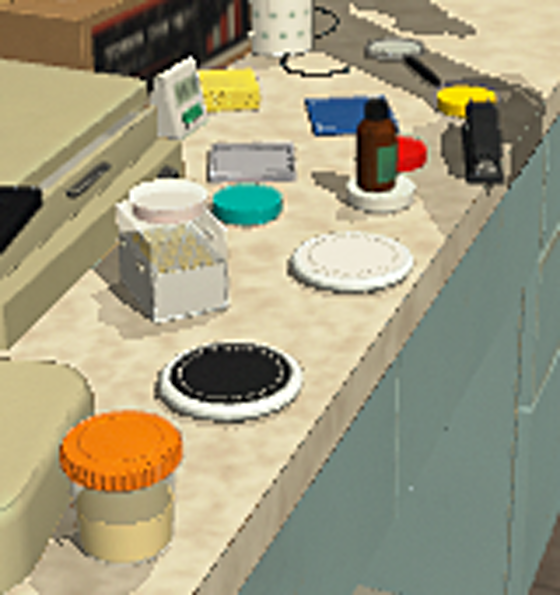

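```bash
python3 - <<'E'
from h import *
st,d=load('top1')
g=lambda x,y:(150+(x+.5)/2.96-.5,130+(y+.5)/2.96-.5)
for n,p,z in [('black',(111,181),.012),('white',(307,249),.012),('pink',(254,98),.076),('wdish',(453,265),.014),('cap',(459,243),.087),('turq',(414,153),.014),('red',(551,275),.014)]:
    print(n,at(d,g(*p),z).round(4))
for n,ps,z in [('tray',[(478,108),(556,100),(570,176),(491,187)],.009),('mat',[(611,195),(711,178),(732,258),(630,276)],.004),('box',[(198,103),(273,63),(301,113),(231,153)],.062)]:
    P=np.array([at(d,g(*p),z)[:2] for p in ps]); c=P.mean(0)
    print(n,c.round(4),'sides',np.linalg.norm(P-np.roll(P,-1,0),axis=1).round(4),'ang',[round(np.degrees(np.arctan2(*(q[::-1]))),1) for q in (np.roll(P,-1,0)-P)])
print('cup',at(d,(123,175),.062))
E
```

```text
black [0.5054 0.1282 0.012 ]
white [ 0.443  -0.0551  0.012 ]
pink [ 0.5691 -0.0064  0.076 ]
wdish [ 0.4291 -0.1896  0.014 ]
cap [ 0.4373 -0.1875  0.087 ]
turq [ 0.5345 -0.1542  0.014 ]
red [ 0.4207 -0.2795  0.014 ]
tray [ 0.5468 -0.2577] sides [0.0743 0.0742 0.0749 0.0768] ang [np.float64(-83.4), np.float64(-171.2), np.float64(98.6), np.float64(8.3)]
mat [ 0.4689 -0.3942] sides [0.0959 0.0775 0.0969 0.0779] ang [np.float64(-79.7), np.float64(-168.0), np.float64(100.6), np.float64(11.3)]
box [ 0.5637 -0.0031] sides [0.0775 0.0535 0.0731 0.0555] ang [np.float64(-60.4), np.float64(-150.9), np.float64(121.1), np.float64(33.7)]
cup [0.53630061 0.2938998  0.062     ]
```

```bash
python3 - <<'E'
from h import *
s,dt=load('top1'); s,ds=load('side1')
gt=lambda x,y:(150+(x+.5)/2.96-.5,130+(y+.5)/2.96-.5)
gs=lambda x,y:(160+(x+.5)/3.5-.5,130+(y+.5)/3.5-.5)
for z in (0,.05,.08):
  print(z,[at(dt,gt(*p),z)[:2].round(3) for p in [(140,12),(475,85)]],[at(ds,gs(*p),z)[:2].round(3) for p in [(183,140),(183,178),(5,310),(5,360)]])
def tri(a,b):
  c1,r1=ray(dt,a);c2,r2=ray(ds,b)
  A=np.stack([r1,-r2],1);q=np.linalg.lstsq(A,c2-c1,rcond=None)[0];return c1+q[0]*r1,c2+q[1]*r2
print(tri(gt(475,85),gs(183,140)))
print(tri(gt(495,0),gs(155,85)))
for z in(0,.062):print(proj(dt,[.62,.03,z]))
E
python3 - <<'E'
import cv2
f=cv2.imread('pics/top1.png')[20:180,170:350]
cv2.imwrite('pics/c3.png',cv2.resize(f,None,fx=3.7,fy=3.7,interpolation=2))
E
```

```text
0 [array([0.675, 0.108]), array([ 0.605, -0.214])] [array([ 0.619, -0.317]), array([ 0.602, -0.224]), array([0.682, 0.035]), array([0.661, 0.106])]
0.05 [array([0.658, 0.102]), array([ 0.591, -0.208])] [array([ 0.592, -0.184]), array([ 0.577, -0.101]), array([0.649, 0.13 ]), array([0.63 , 0.194])]
0.08 [array([0.647, 0.098]), array([ 0.582, -0.204])] [array([ 0.577, -0.105]), array([ 0.563, -0.028]), array([0.629, 0.187]), array([0.612, 0.247])]
(array([ 0.59347298, -0.20890494,  0.03985857]), array([ 0.59717489, -0.20855829,  0.04087677]))
(array([ 0.65659844, -0.22118454,  0.09513018]), array([ 0.62238491, -0.22469973,  0.08357585]))
[223.90689966 152.41032669]
[222.51122554 145.814276  ]
```

View pics/c3.png

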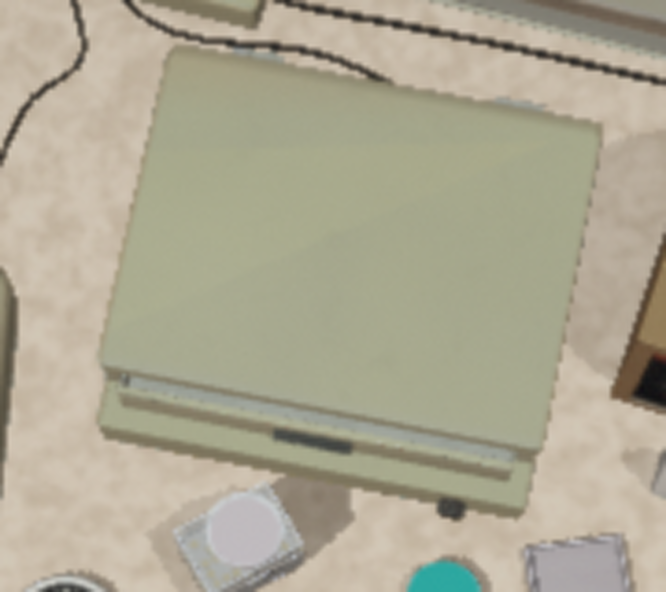

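```bash
cat > go.py <<'E'
import sys
from h import *
# usage: go.py x y z jawdeg
st=arm.observe(); R=cv2.Rodrigues(st['ee_rot'])[0]; p=st['position']
jaw=np.degrees(np.arctan2(R[1,1],R[0,1]))
print('t',round(st['clock'],2),'pos',p.round(4),'jaw',round(jaw,2),'tilt',round(np.degrees(np.arccos(-R[2,2])),2),'w',round(st['width']*92,1),'F',st['force'].round(1),'j7',st['joints'][6].round(2))
if len(sys.argv)>3:
    t=np.array([float(v) for v in sys.argv[1:4]]); d=R.T@(t-p)*1000
    print('tool mm',d.round(1),'norm',np.linalg.norm(d).round(1))
    if len(sys.argv)>4: 
        a=float(sys.argv[4]); e=(a-jaw+90)%180-90; print('turn',round(-e,1),'or',round(-(e-180 if e>0 else e+180),1))
        th=np.radians(a); Rn=np.array([[-np.sin(th),np.cos(th),0],[np.cos(th),np.sin(th),0],[0,0,-1]]).T
        x=np.array([-np.sin(th),np.cos(th),0]); y=np.array([np.cos(th),np.sin(th),0])
        # right-handed check: x cross y must be down
        if np.cross(x,y)[2]>0: x=-x
        d=(t-p)*1000; print('after turn (jaw axis +):',round(x@d,1),round(y@d,1),round(-d[2],1))
E
python3 -m inch '[[[0,38.6,-31.2,0,0],[0,38.6,-31.2,0,0],[0,38.6,-31.2,0,0],[0,38.6,-31.2,0,0],[0,38.6,-31.2,0,0],[0,38.6,-31.2,0,0],[0,38.6,-31.2,0,0],[0,38.6,-31.2,0,0],[0,38.6,-31.2,0,0],[0,38.6,-31.2,0,0],[0,38.6,-31.2,0,0],[0,0,0,0,0]]]' 
python3 go.py .5 -.1 .226 31
```

```text
clock: 1.45
position: [0.5028, -0.0945, 0.2248]
ee_rot: [3.083, 0.595, 0.002]
force: [-0.4, -1.2, -0.0]
width: 1.0
t 1.45 pos [ 0.5028 -0.0945  0.2248] jaw -68.17 tilt 0.13 w 92.0 F [-0.4 -1.2 -0. ] j7 -1.19
tool mm [-4.7  4.  -1.2] norm 6.3
turn 80.8 or -99.2
after turn (jaw axis +): -3.2 -5.3 -1.2
```

```bash

python3 -m inch '[[[0,0,0,0,-8.5],[0,0,0,0,-8.5],[0,0,0,0,-8.5],[0,0,0,0,-8.5],[0,0,0,0,-8.5],[0,0,0,0,-8.5],[0,0,0,0,-8.5],[0,0,0,0,-8.5],[0,0,0,0,-8.5],[0,0,0,0,-8.5],[0,0,0,0,-8.5],[0,0,0,0,-5.7]]]' 
python3 go.py .5691 -.0064 .226 31
python3 -c "
from h import *
snap('wrist','w1')"
```

```text
clock: 2.65
position: [0.5006, -0.097, 0.2238]
ee_rot: [1.519, 2.749, -0.006]
force: [0.4, 0.5, 0.3]
width: 0.997
t 2.65 pos [ 0.5006 -0.097   0.2238] jaw 32.15 tilt 0.2 w 91.7 F [0.4 0.5 0.3] j7 0.46
tool mm [ 40.3 106.2  -2.6] norm 113.6
turn 1.2 or -178.8
after turn (jaw axis +): 42.4 105.4 -2.2
```

View pics/w1.png

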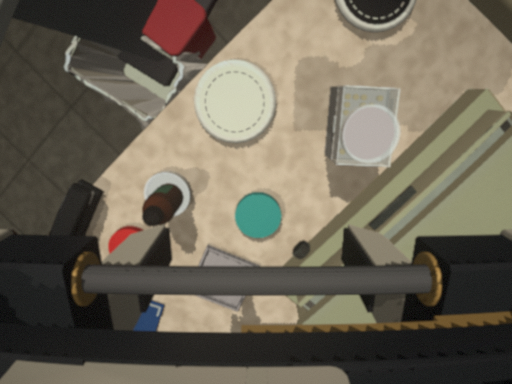

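```bash
python3 - <<'E'
from h import *
st,d=load('w1')
for n,p,z in [('pink',(370,134),.076),('white',(236,101),.012),('wdish',(167,193),.014),('cap',(158,212),.087),('turq',(258,217),.014),('black',(377,-5),.012)]: print(n,at(d,p,z,st).round(4))
f=d['frame']
c=f[60:260,120:440]; cv2.imwrite('pics/c4.png',cv2.resize(c,None,fx=2.5,fy=2.5,interpolation=2))
_,s=load('top1')
for p in [(105,365),(540,450)]:
  print([at(s,(170+p[0]/3.7,20+p[1]/3.7),z).round(3) for z in(.08,.1)])
E
```

```text
pink [ 0.5698 -0.0058  0.076 ]
white [ 0.4447 -0.0507  0.012 ]
wdish [ 0.4297 -0.1848  0.014 ]
cap [ 0.4374 -0.1766  0.087 ]
turq [ 0.5376 -0.1528  0.014 ]
black [0.512  0.1225 0.012 ]
[array([0.69 , 0.095, 0.08 ]), array([0.682, 0.093, 0.1  ])]
[array([ 0.628, -0.22 ,  0.08 ]), array([ 0.622, -0.218,  0.1  ])]
```

View pics/c4.png

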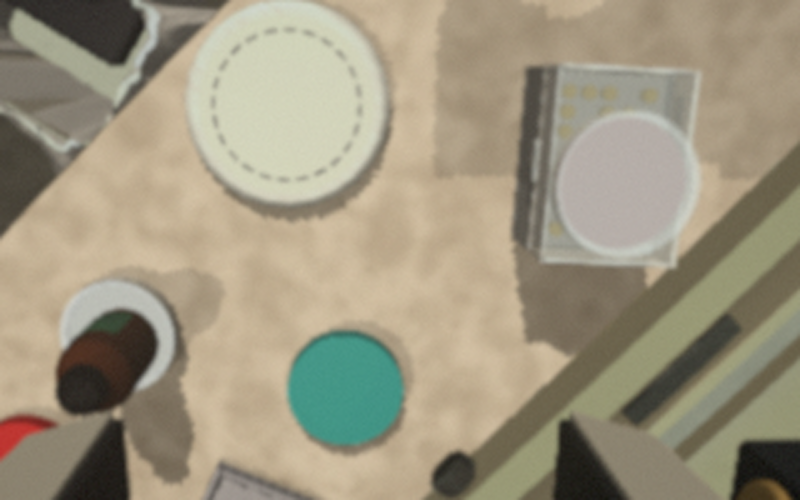

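```bash

python3 -m inch '[[[0,0,0,0,1.2],[0,21,47,0,0],[0,21,47,0,0],[0,0,11,0,0],[0,0,0,40,0],[0,0,0,40,0],[0,0,0,0,0]]]' 
python3 go.py .5695 -.006 .065 31
python3 -c "
from h import *
snap('wrist','w2')"
```

```text
clock: 3.4
position: [0.5717, -0.0099, 0.1417]
ee_rot: [1.585, 2.708, -0.007]
force: [-0.8, -0.1, 0.8]
width: 1.003
t 3.4 pos [ 0.5717 -0.0099  0.1417] jaw 29.34 tilt 0.33 w 92.2 F [-0.8 -0.1  0.8] j7 0.15
tool mm [ 4.9  0.1 76.7] norm 76.9
turn -1.7 or 178.3
after turn (jaw axis +): 4.5 0.1 76.7
```

View pics/w2.png

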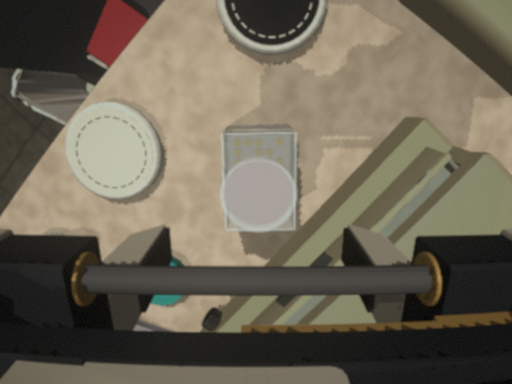

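```bash
python3 - <<'E'
from h import *
st,d=load('w2')
for n,p,z in [('pink',(259,194),.076),('white',(113,150),.012),('black',(272,8),.012)]: print(n,at(d,p,z,st).round(4))
f=d['frame']
c=f[110:250,200:320]; cv2.imwrite('pics/c5.png',cv2.resize(c,None,fx=4.2,fy=4.2,interpolation=2))
E
```

```text
pink [ 0.5705 -0.0035  0.076 ]
white [ 0.4447 -0.0491  0.012 ]
black [0.5124 0.122  0.012 ]
```

View pics/c5.png

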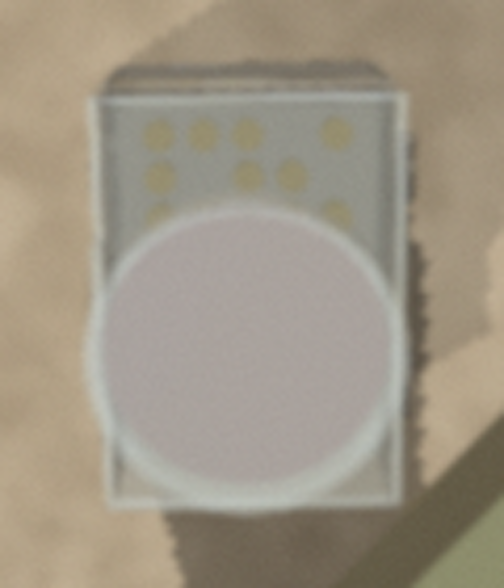

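```bash
python3 - <<'E'
from h import *
st,d=load('w2')
P=np.array([at(d,(200+x/4.2,110+y/4.2),.062,st)[:2] for x,y in [(92,98),(407,93),(398,505),(112,505)]])
print(P.mean(0),np.linalg.norm(P-np.roll(P,-1,0),axis=1).round(4),[round(np.degrees(np.arctan2(*(q[::-1]))),1) for q in (np.roll(P,-1,0)-P)])
E
python3 -m inch '[[[0,4,0,20,-1.5],[0,0,0,20,0],[0,0,0,20,0],[0,0,0,12,0],[0,0,0,0,0]]]' 
python3 go.py .570 -.005 .065 31
```

```text
[5.69404778e-01 3.70153406e-04] [0.0545 0.0771 0.054  0.0762] [np.float64(30.2), np.float64(-60.0), np.float64(-150.7), np.float64(120.4)]
clock: 3.95
position: [0.5775, -0.0087, 0.0808]
ee_rot: [1.556, 2.709, 0.002]
force: [0.3, -0.1, -0.3]
width: 1.003
t 3.95 pos [ 0.5775 -0.0087  0.0808] jaw 30.27 tilt 1.02 w 92.3 F [ 0.3 -0.1 -0.3] j7 0.11
tool mm [ 7.2 -4.8 15.6] norm 17.8
turn -0.7 or 179.3
after turn (jaw axis +): 7.0 -4.5 15.8
```

```bash

python3 -m inch '[[[0,7,-5,0,0],[0,0,0,0,0]]]' 
python3 go.py .570 -.005 .065 31
python3 -m inch '[[[0,0,0,8,0],[0,0,0,0,0]]]' 
python3 go.py .570 -.005 .065 31
```

```text
clock: 4.15
position: [0.5705, -0.005, 0.0832]
ee_rot: [1.557, 2.705, 0.005]
force: [-0.3, 0.1, -0.6]
width: 0.999
t 4.15 pos [ 0.5705 -0.005   0.0832] jaw 30.18 tilt 1.18 w 91.9 F [-0.3  0.1 -0.6] j7 0.1
tool mm [ 0.5 -0.7 18.2] norm 18.2
turn -0.8 or 179.2
after turn (jaw axis +): 0.2 -0.4 18.2
clock: 4.35
position: [0.5715, -0.005, 0.0766]
ee_rot: [1.556, 2.703, 0.006]
force: [0.1, 0.3, 0.2]
width: 1.003
t 4.35 pos [ 0.5715 -0.005   0.0766] jaw 30.16 tilt 1.34 w 92.3 F [0.1 0.3 0.2] j7 0.09
tool mm [ 1.  -1.4 11.5] norm 11.6
turn -0.8 or 179.2
after turn (jaw axis +): 0.8 -1.2 11.6
```

```bash

python3 -m inch '[[[0,1,-1,8,0]]]' 
python3 go.py .570 -.005 .065 31
python3 -m inch '[[[0,0,0,4,0],[0,0,0,0,0]]]' 
python3 go.py .570 -.005 .065 31; python3 -c "
from h import *
print(arm.observe()['joints'])"
```

```text
clock: 4.45
position: [0.5714, -0.0046, 0.0694]
ee_rot: [1.555, 2.701, 0.008]
force: [0.8, 0.7, -0.5]
width: 1.0
t 4.45 pos [ 0.5714 -0.0046  0.0694] jaw 30.15 tilt 1.47 w 92.0 F [ 0.8  0.7 -0.5] j7 0.08
tool mm [ 0.4 -1.5  4.3] norm 4.6
turn -0.8 or 179.2
after turn (jaw axis +): 0.3 -1.4 4.4
clock: 4.65
position: [0.5705, -0.0047, 0.0636]
ee_rot: [1.556, 2.703, 0.007]
force: [-0.7, 0.4, 0.8]
width: 1.001
t 4.65 pos [ 0.5705 -0.0047  0.0636] jaw 30.16 tilt 1.36 w 92.1 F [-0.7  0.4  0.8] j7 0.08
tool mm [-0.  -0.5 -1.4] norm 1.5
turn -0.8 or 179.2
after turn (jaw axis +): 0.0 -0.5 -1.4
[ 0.25728984  0.5752947  -0.49070942  1.86952331  0.39397728  0.77072998
  0.07787493]
```

```bash

python3 -m inch '[[[0.2,0,0,-1.5,0],[0.35,0,0,0,0],[0.6,0,0,0,0],[0.6,0,0,0,0],[0.6,0,0,0,0],[0.6,0,0,0,0]]]' 8
python3 go.py .570 -.005 .065 31;
```

```text
clock: 5.25
position: [0.5707, -0.0047, 0.0653]
ee_rot: [1.556, 2.703, 0.007]
force: [-0.4, -0.3, 0.1]
width: 0.582
t 5.25 pos [ 0.5707 -0.0047  0.0653] jaw 30.15 tilt 1.36 w 53.5 F [-0.4 -0.3  0.1] j7 0.08
tool mm [ 0.1 -0.7  0.3] norm 0.8
turn -0.8 or 179.2
after turn (jaw axis +): 0.1 -0.7 0.3
```

```bash

python3 -m inch '[[[0.6,0,0,-10,0],[0.6,0,0,-20,0],[0.6,0,0,-25,0],[0.6,0,0,0,0]]]'
python3 go.py .444 -.052 .1 31; python3 -c "
from h import *
snap('wrist','w3')"
```

```text
clock: 5.65
position: [0.569, -0.0039, 0.1235]
ee_rot: [1.555, 2.704, 0.006]
force: [0.9, -0.7, 0.3]
width: 0.581
t 5.65 pos [ 0.569  -0.0039  0.1235] jaw 30.19 tilt 1.29 w 53.4 F [ 0.9 -0.7  0.3] j7 0.13
tool mm [  21.7 -132.6   21.2] norm 136.0
turn -0.8 or 179.2
after turn (jaw axis +): 23.2 -131.9 23.5
```

View pics/w3.png

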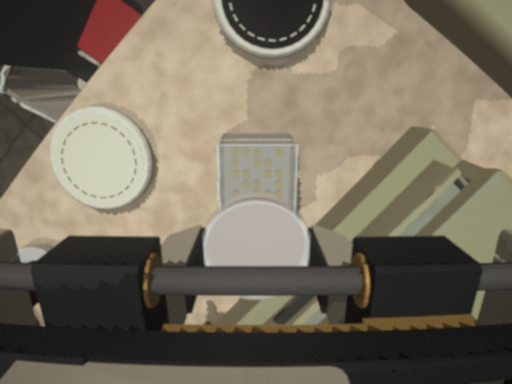

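```bash
python3 - <<'E'
from h import *
st,d=load('w3')
print(at(d,(257,248),.1345,st),st['position'])
# rim ellipse left/right extremes
print(at(d,(203,246),.1345,st),at(d,(310,246),.1345,st),at(d,(257,199),.1345,st))
print('w',at(d,(101,159),.012,st)) 
E
python3 -m inch '[[[0.6,11,-44,0,0],[0.6,11,-44,0,0],[0.6,0,-44,10,0],[0.6,0,0,0,0]]]'
python3 go.py .444 -.052 .03 31
```

```text
[ 0.5684512  -0.00195141  0.1345    ] [ 0.56901192 -0.00389467  0.12346343]
[ 0.54464814 -0.01435397  0.1345    ] [0.59090494 0.0120582  0.1345    ] [0.55550241 0.02031275 0.1345    ]
w [ 0.44511102 -0.04985594  0.012     ]
clock: 6.1
position: [0.4377, -0.0524, 0.1074]
ee_rot: [1.556, 2.708, 0.004]
force: [0.5, 0.0, -0.3]
width: 0.576
t 6.1 pos [ 0.4377 -0.0524  0.1074] jaw 30.23 tilt 1.05 w 53.0 F [ 0.5  0.  -0.3] j7 0.22
tool mm [-1.7  4.7 77.5] norm 77.7
turn -0.8 or 179.2
after turn (jaw axis +): -2.9 5.5 77.4
```

```bash

python3 -m inch '[[[0.6,-1,6,25,0],[0.6,0,0,20,0],[0.6,0,0,15,0],[0.6,0,0,0,0]]]'
python3 go.py .4445 -.0515 .02 31
```

```text
clock: 6.5
position: [0.4435, -0.0521, 0.0454]
ee_rot: [1.561, 2.705, 0.002]
force: [-0.4, -0.1, -0.6]
width: 0.577
t 6.5 pos [ 0.4435 -0.0521  0.0454] jaw 30.05 tilt 1.06 w 53.1 F [-0.4 -0.1 -0.6] j7 0.11
tool mm [ 0.4  1.  25.4] norm 25.4
turn -1.0 or 179.0
after turn (jaw axis +): -0.0 1.2 25.4
```

```bash

python3 -m inch '[[[0.6,0,1,14,0],[0.6,0,0,10,0],[0.6,0,0,0,0]]]'
python3 go.py .4445 -.0515 .0155 31
python3 -m inch '[[[0.6,0,0,4,0],[0.6,0,0,0,0]]]'
python3 go.py .4445 -.0515 .0155 31
```

```text
clock: 6.8
position: [0.4455, -0.0515, 0.0213]
ee_rot: [1.56, 2.706, 0.002]
force: [-0.1, 0.6, 0.5]
width: 0.579
t 6.8 pos [ 0.4455 -0.0515  0.0213] jaw 30.07 tilt 1.06 w 53.2 F [-0.1  0.6  0.5] j7 0.07
tool mm [ 0.6 -0.9  5.8] norm 5.9
turn -0.9 or 179.1
after turn (jaw axis +): 0.5 -0.8 5.8
clock: 7.0
position: [0.4461, -0.0514, 0.0178]
ee_rot: [1.56, 2.705, 0.002]
force: [-0.8, 0.1, -0.2]
width: 0.58
t 7.0 pos [ 0.4461 -0.0514  0.0178] jaw 30.08 tilt 1.1 w 53.3 F [-0.8  0.1 -0.2] j7 0.06
tool mm [ 0.8 -1.5  2.3] norm 2.8
turn -0.9 or 179.1
after turn (jaw axis +): 0.8 -1.4 2.3
```

```bash

python3 -m inch '[[[0.6,1,-1,2,0],[0.6,0,0,0,0]]]'
python3 go.py .4445 -.0515 .0155 31
python3 -m inch '[[[0.4,0,0,0,0],[0.3,0,0,0,0],[0.2,0,0,0,0],[0,0,0,0,0]]]'
python3 -m inch '[[[0,0,0,-20,0],[0,0,0,-40,0],[0,0,0,-40,0],[0,0,0,0,0]]]'
python3 go.py .569 0.000 .2 31; python3 -c "
from h import *
snap('wrist','w4'); s,d=snap('top','top4')
c=d['frame'][130:270,150:420]; cv2.imwrite('pics/c6.png',cv2.resize(c,None,fx=2.96,fy=2.96,interpolation=cv2.INTER_CUBIC))"
```

```text
clock: 7.2
position: [0.4451, -0.0511, 0.0163]
ee_rot: [1.559, 2.704, 0.003]
force: [0.7, -0.3, 0.0]
width: 0.583
t 7.2 pos [ 0.4451 -0.0511  0.0163] jaw 30.07 tilt 1.16 w 53.6 F [ 0.7 -0.3  0. ] j7 0.06
tool mm [ 0.  -0.7  0.8] norm 1.1
turn -0.9 or 179.1
after turn (jaw axis +): 0.0 -0.7 0.8
clock: 7.6
position: [0.4455, -0.0512, 0.017]
ee_rot: [1.559, 2.703, 0.003]
force: [-0.4, -0.1, -0.5]
width: 0.814
clock: 8.0
position: [0.4426, -0.0497, 0.1194]
ee_rot: [1.559, 2.707, 0.002]
force: [1.3, -0.8, -0.1]
width: 0.998
t 8.0 pos [ 0.4426 -0.0497  0.1194] jaw 30.13 tilt 1.0 w 91.8 F [ 1.3 -0.8 -0.1] j7 0.23
tool mm [-21.6 135.  -78.9] norm 157.9
turn -0.9 or 179.1
after turn (jaw axis +): -22.5 133.9 -80.6
```

View pics/w4.png

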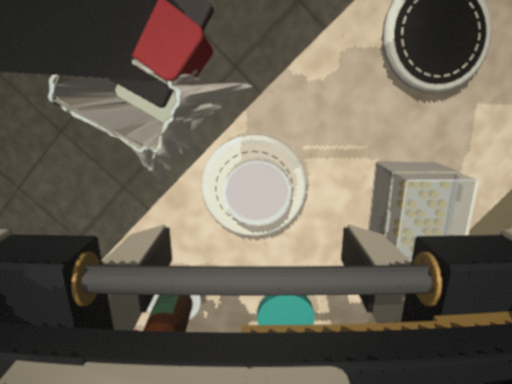

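View pics/c6.png

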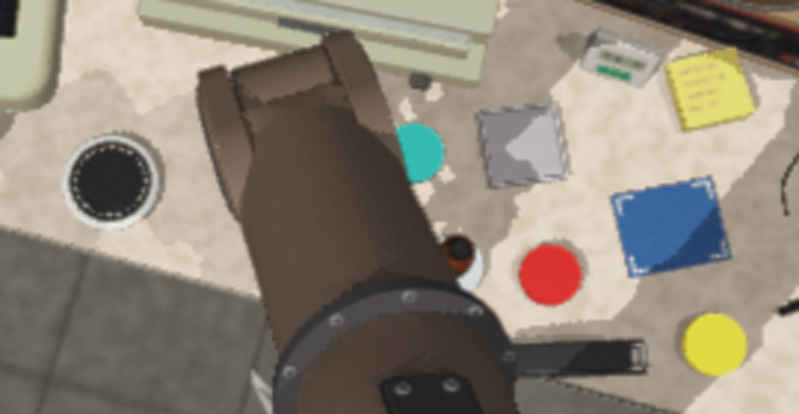

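```bash
python3 - <<'E'
from h import *
st,d=load('w4')
c=d['frame'][120:250,190:320]; cv2.imwrite('pics/c7.png',cv2.resize(c,None,fx=4.5,fy=4.5,interpolation=2))
E
```

```text
(no output)
```

View pics/c7.png

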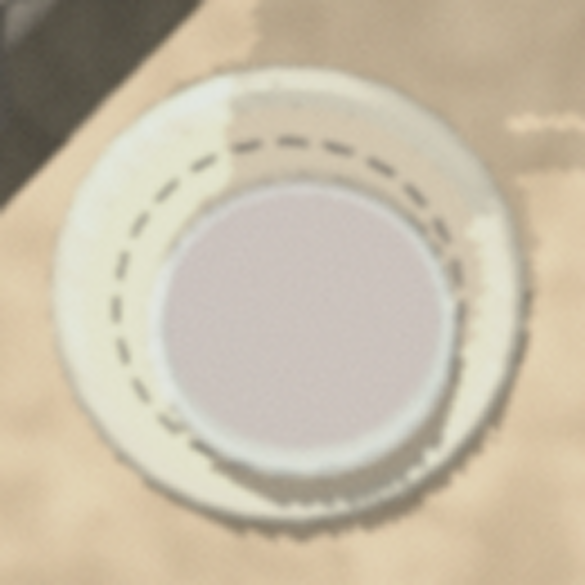

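```bash
python3 - <<'E'
from h import *
st,d=load('w4')
g=lambda x,y:(190+x/4.5,120+y/4.5)
a=at(d,g(288,293),.012,st);b=at(d,g(305,325),.026,st);print(a,b,b-a)
print('black',at(d,(437,35),.012,st))
E
```

```text
[ 0.44204591 -0.04982049  0.012     ] [ 0.44560701 -0.04998005  0.026     ] [ 0.0035611  -0.00015956  0.014     ]
black [0.50478302 0.12738814 0.012     ]
```

```bash

python3 -m inch '[[[0,0,0,-30,0],[0,-7,42,-20,0],[0,-7,42,-20,0],[0,-6,42,0,0],[0,0,0,0,0]]]'
python3 go.py .569 0.000 .15 31; python3 -c "
from h import *
s,d=snap('wrist','w5')
c=d['frame'][100:250,170:360]; cv2.imwrite('pics/c8.png',cv2.resize(c,None,fx=4,fy=4,interpolation=2))"
```

```text
clock: 8.6
position: [0.5576, -0.0053, 0.1814]
ee_rot: [1.573, 2.715, -0.014]
force: [0.1, -0.2, -0.2]
width: 1.002
t 8.6 pos [ 0.5576 -0.0053  0.1814] jaw 29.83 tilt 0.55 w 92.1 F [ 0.1 -0.2 -0.2] j7 0.16
tool mm [-0.8 12.7 31.3] norm 33.8
turn -1.2 or 178.8
after turn (jaw axis +): -1.3 12.5 31.4
```

View pics/c8.png

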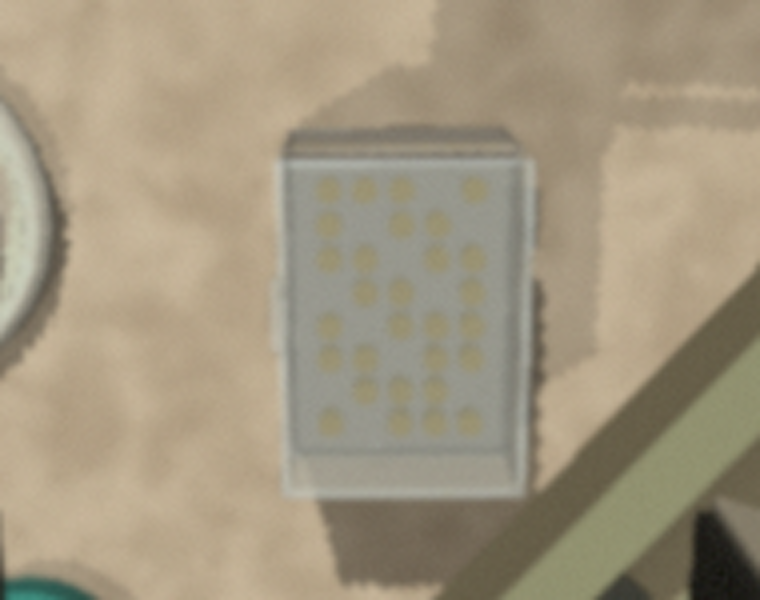

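```bash
python3 - <<'E'
from h import *
st,d=load('w5')
P=np.array([at(d,(170+x/4,100+y/4),.062,st)[:2] for x,y in [(280,158),(533,158),(523,496),(284,496)]])
print(P.mean(0),np.linalg.norm(P-np.roll(P,-1,0),axis=1).round(4),[round(np.degrees(np.arctan2(*(q[::-1]))),1) for q in (np.roll(P,-1,0)-P)])
E
python3 go.py .566 -.001 .1 30.5
```

```text
[5.69133999e-01 3.11380845e-04] [0.0539 0.0775 0.0549 0.0775] [np.float64(29.9), np.float64(-59.6), np.float64(-150.1), np.float64(119.6)]
t 8.65 pos [ 0.5553 -0.0064  0.181 ] jaw 29.82 tilt 0.64 w 92.3 F [-0.1 -0.2  0.5] j7 0.16
tool mm [-0.  12.6 80.9] norm 81.9
turn -0.7 or 179.3
after turn (jaw axis +): -0.8 11.9 81.0
```

```bash

python3 -m inch '[[[0,0,13,20,0],[0,0,0,30,0],[0,0,0,25,0],[0,0,0,0,0]]]'
python3 go.py .5675 -0.0005 .042 30
```

```text
clock: 9.05
position: [0.5617, -0.0023, 0.0985]
ee_rot: [-1.572, -2.715, 0.027]
force: [-1.2, 0.2, 0.7]
width: 1.002
t 9.05 pos [ 0.5617 -0.0023  0.0985] jaw 29.84 tilt 1.02 w 92.2 F [-1.2  0.2  0.7] j7 0.09
tool mm [-1.1  6.9 56.4] norm 56.8
turn -0.2 or 179.8
after turn (jaw axis +): -1.4 5.9 56.5
```

```bash

python3 -m inch '[[[0,-1,6,10,0],[0,0,0,15,0],[0,0,0,0,0]]]'
python3 go.py .5675 -0.0005 .042 30
```

```text
clock: 9.35
position: [0.5662, -0.0013, 0.0719]
ee_rot: [-1.573, -2.714, 0.03]
force: [-0.7, -0.6, -0.3]
width: 1.0
t 9.35 pos [ 0.5662 -0.0013  0.0719] jaw 29.81 tilt 1.12 w 92.0 F [-0.7 -0.6 -0.3] j7 0.07
tool mm [ 0.2  2.  29.8] norm 29.9
turn -0.2 or 179.8
after turn (jaw axis +): 0.1 1.5 29.9
```

```bash

python3 -m inch '[[[0,0,1,15,0],[0,0,0,10,0],[0,0,0,0,0]]]'
python3 go.py .5675 -0.0005 .042 30
```

```text
clock: 9.65
position: [0.5676, -0.0012, 0.0459]
ee_rot: [-1.574, -2.715, 0.028]
force: [0.3, 0.0, 1.4]
width: 0.999
t 9.65 pos [ 0.5676 -0.0012  0.0459] jaw 29.79 tilt 1.05 w 91.9 F [0.3 0.  1.4] j7 0.04
tool mm [0.7 0.3 3.9] norm 4.0
turn -0.2 or 179.8
after turn (jaw axis +): 0.7 0.3 3.9
```

```bash

python3 -m inch '[[[0,0,0,4,0],[0.3,0,0,0,0],[0.6,0,0,0,0],[0.6,0,0,0,0],[0.6,0,0,0,0],[0.6,0,0,0,0]]]' 20
python3 go.py .5675 -0.0005 .042 30
python3 -m inch '[[[0.6,0,0,-15,0],[0.6,0,0,-25,0],[0.6,0,0,-35,0],[0.6,0,0,-35,0],[0.6,0,0,0,0]]]'
python3 go.py .4689 -0.3942 .15 11; python3 -c "
from h import *
s,d=snap('wrist','w6')"
```

```text
clock: 10.25
position: [0.5685, -0.0011, 0.0428]
ee_rot: [-1.575, -2.716, 0.026]
force: [0.7, 0.4, -0.2]
width: 0.612
t 10.25 pos [ 0.5685 -0.0011  0.0428] jaw 29.79 tilt 0.97 w 56.3 F [ 0.7  0.4 -0.2] j7 0.04
tool mm [ 1.  -0.5  0.8] norm 1.4
turn -0.2 or 179.8
after turn (jaw axis +): 1.0 -0.5 0.8
clock: 10.75
position: [0.5684, 0.0011, 0.1596]
ee_rot: [-1.572, -2.715, 0.027]
force: [0.4, 0.7, -1.4]
width: 0.61
t 10.75 pos [0.5684 0.0011 0.1596] jaw 29.87 tilt 1.03 w 56.2 F [ 0.4  0.7 -1.4] j7 0.13
tool mm [-293.1 -283.    16. ] norm 407.8
turn 18.9 or -161.1
after turn (jaw axis +): -369.1 -173.1 9.6
```

View pics/w6.png

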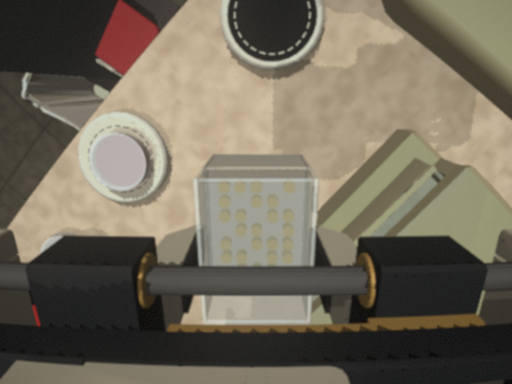

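```bash
python3 - <<'E'
from h import *
st,d=load('w6')
P=np.array([at(d,p,st['position'][2]+.0192,st) for p in [(197,180),(318,180),(310,322),(205,322)]])
R=cv2.Rodrigues(st['ee_rot'])[0]
print(P.mean(0)-st['position'], R.T@(P.mean(0)-st['position'])*1000,np.linalg.norm(P-np.roll(P,-1,0),axis=1).round(4))
E
python3 -m inch '[[[0.6,0,0,0,6.5],[0.6,0,0,0,6.4],[0.6,0,0,0,6],[0.6,0,0,0,0],[0.6,-41,-19,0,0],[0.6,-41,-19,0,0],[0.6,-41,-19,0,0],[0.6,-41,-19,0,0],[0.6,-41,-19,0,0],[0.6,-41,-19,0,0],[0.6,0,0,0,0]]]'
python3 go.py .4689 -0.3942 .1 11; python3 -c "
from h import *
s,d=snap('wrist','w7')"
```

```text
[0.00038008 0.00161853 0.0192    ] [  1.11331683   0.80659472 -19.2227474 ] [0.0534 0.0752 0.0541 0.0757]
clock: 11.9
position: [0.4937, -0.2701, 0.1557]
ee_rot: [-1.966, -2.432, 0.04]
force: [-0.3, -0.3, -1.7]
width: 0.619
t 11.9 pos [ 0.4937 -0.2701  0.1557] jaw 12.09 tilt 1.68 w 57.0 F [-0.3 -0.3 -1.7] j7 0.38
tool mm [-115.9  -48.6   57.8] norm 138.3
turn 1.1 or -178.9
after turn (jaw axis +): -117.1 -48.0 55.7
```

View pics/w7.png

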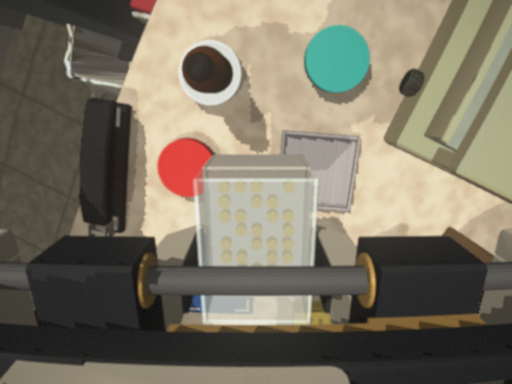

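```bash

python3 -m inch '[[[0.6,-40,-17,0,1],[0.6,-40,-17,0,0],[0.6,-36,-14,0,0],[0.6,0,0,10,0],[0.6,0,0,0,0]]]'
python3 go.py .4689 -0.3942 .0475 11; python3 -c "
from h import *
s,d=snap('top','top7'); c=d['frame'][130:270,280:440]; cv2.imwrite('pics/c9.png',cv2.resize(c,None,fx=4,fy=4,interpolation=2))"
```

```text
clock: 12.45
position: [0.4723, -0.3868, 0.1445]
ee_rot: [-1.956, -2.433, 0.031]
force: [-0.3, 1.2, -1.5]
width: 0.61
t 12.45 pos [ 0.4723 -0.3868  0.1445] jaw 12.4 tilt 1.61 w 56.1 F [-0.3  1.2 -1.5] j7 0.58
tool mm [-6.8 -2.2 97.1] norm 97.4
turn 1.4 or -178.6
after turn (jaw axis +): -6.6 -4.8 97.0
```

View pics/c9.png

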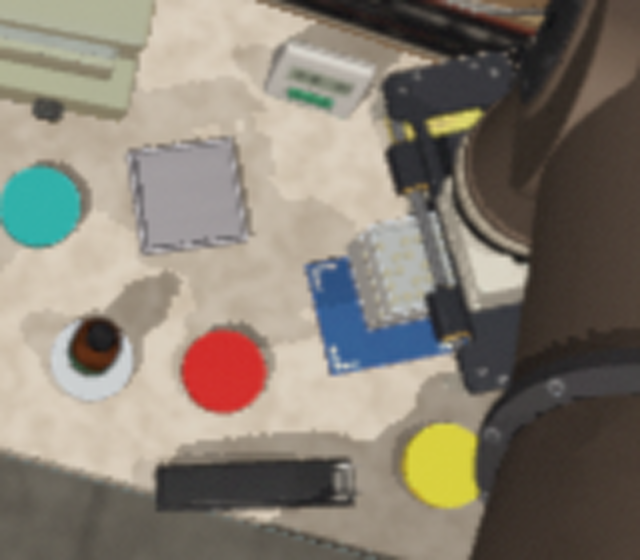

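```bash

python3 -m inch '[[[0.6,-6.7,-4.8,20,1.4],[0.6,0,0,25,0],[0.6,0,0,25,0],[0.6,0,0,0,0]]]'
python3 go.py .4689 -0.3942 .0475 11
```

```text
clock: 12.9
position: [0.4716, -0.3894, 0.0758]
ee_rot: [-1.974, -2.423, 0.028]
force: [-0.1, 0.6, -1.8]
width: 0.613
t 12.9 pos [ 0.4716 -0.3894  0.0758] jaw 11.65 tilt 1.38 w 56.4 F [-0.1  0.6 -1.8] j7 0.54
tool mm [-4.2 -3.  28.3] norm 28.8
turn 0.6 or -179.4
after turn (jaw axis +): -4.2 -3.6 28.3
```

```bash

python3 -m inch '[[[0.6,-5,-4,12,0.6],[0.6,0,0,10,0],[0.6,0,0,0,0]]]'
python3 go.py .4689 -0.3942 .0475 11
```

```text
clock: 13.2
position: [0.4707, -0.3937, 0.0551]
ee_rot: [-1.984, -2.419, 0.026]
force: [-0.3, 0.7, -2.0]
width: 0.611
t 13.2 pos [ 0.4707 -0.3937  0.0551] jaw 11.27 tilt 1.23 w 56.2 F [-0.3  0.7 -2. ] j7 0.53
tool mm [-0.2 -1.8  7.6] norm 7.8
turn 0.3 or -179.7
after turn (jaw axis +): -0.2 -1.9 7.6
```

```bash

python3 -m inch '[[[0.6,0,-2,4,0],[0.6,0,0,3,0],[0.6,0,0,0,0]]]'
python3 go.py .4689 -0.3942 .0475 11
```

```text
clock: 13.5
position: [0.4694, -0.3945, 0.0491]
ee_rot: [-1.985, -2.421, 0.026]
force: [0.6, -0.7, -2.4]
width: 0.611
t 13.5 pos [ 0.4694 -0.3945  0.0491] jaw 11.28 tilt 1.14 w 56.2 F [ 0.6 -0.7 -2.4] j7 0.52
tool mm [ 0.4 -0.4  1.6] norm 1.7
turn 0.3 or -179.7
after turn (jaw axis +): 0.4 -0.4 1.6
```

```bash

python3 -m inch '[[[0.6,0,0,2.5,0],[0.6,0,0,0,0]]]'
python3 go.py .4689 -0.3942 .0475 11
python3 -m inch '[[[0.35,0,0,0,0],[0.3,0,0,0,0],[0.2,0,0,0,0],[0,0,0,0,0],[0,0,0,0,0]]]'
python3 -m inch '[[[0,0,0,-20,0],[0,0,0,-30,0],[0,0,0,-40,0],[0,0,0,-40,0],[0,0,0,0,0]]]'
python3 go.py .4689 -0.3942 .0475 11; python3 -c "
from h import *
s,d=snap('wrist','w8')"
```

```text
clock: 13.7
position: [0.4698, -0.3949, 0.0472]
ee_rot: [-1.986, -2.422, 0.026]
force: [0.2, 0.0, -2.2]
width: 0.61
t 13.7 pos [ 0.4698 -0.3949  0.0472] jaw 11.28 tilt 1.1 w 56.1 F [ 0.2  0.  -2.2] j7 0.52
tool mm [ 0.8 -0.8 -0.3] norm 1.2
turn 0.3 or -179.7
after turn (jaw axis +): 0.8 -0.8 -0.3
clock: 14.2
position: [0.4705, -0.3953, 0.0479]
ee_rot: [-1.987, -2.423, 0.026]
force: [-0.0, 1.4, 0.0]
width: 0.907
clock: 14.7
position: [0.472, -0.3934, 0.181]
ee_rot: [-1.984, -2.42, 0.025]
force: [-0.7, 1.3, -0.3]
width: 1.0
t 14.7 pos [ 0.472  -0.3934  0.181 ] jaw 11.31 tilt 1.15 w 92.0 F [-0.7  1.3 -0.3] j7 0.59
tool mm [  0.   -0.5 133.6] norm 133.6
turn 0.3 or -179.7
after turn (jaw axis +): -0.2 -3.2 133.5
```

View pics/w8.png

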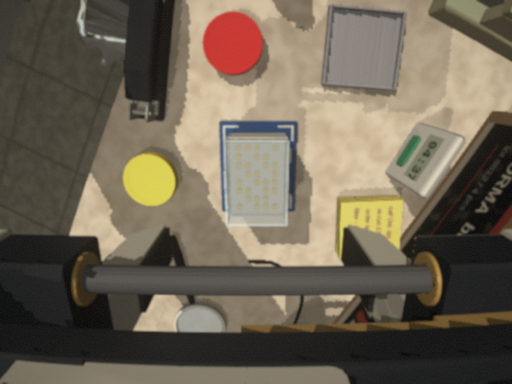

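```bash
python3 - <<'E'
from h import *
st,d=load('w8')
def q(ps,z):
  P=np.array([at(d,p,z,st)[:2] for p in ps]);print(P.mean(0).round(4),np.linalg.norm(P-np.roll(P,-1,0),axis=1).round(4),[round(np.degrees(np.arctan2(*(q[::-1]))),1) for q in (np.roll(P,-1,0)-P)]); return P
q([(227,137),(291,137),(287,225),(229,226)],.066)
M=q([(220,122),(298,122)],.004); u=(M[1]-M[0])/np.linalg.norm(M[1]-M[0]); n=np.array([u[1],-u[0]]); print('matc',M.mean(0)+n*.049,np.degrees(np.arctan2(u[1],u[0])))
q([(329,5),(406,10),(398,95),(321,88)],.009)
c=d['frame'][0:240,200:420]; cv2.imwrite('pics/c10.png',cv2.resize(c,None,fx=2.5,fy=2.5,interpolation=2))
E
```

```text
[ 0.4719 -0.3919] [0.0536 0.0791 0.0525 0.0804] [np.float64(11.4), np.float64(-79.7), np.float64(-167.2), np.float64(101.1)]
[ 0.4622 -0.3454] [0.0793 0.0793] [np.float64(11.4), np.float64(-168.6)]
matc [ 0.47183042 -0.39342703] 11.360716637048457
[ 0.5472 -0.2576] [0.0735 0.079  0.0772 0.0758] [np.float64(9.6), np.float64(-79.5), np.float64(-172.7), np.float64(97.8)]
```

View pics/c10.png

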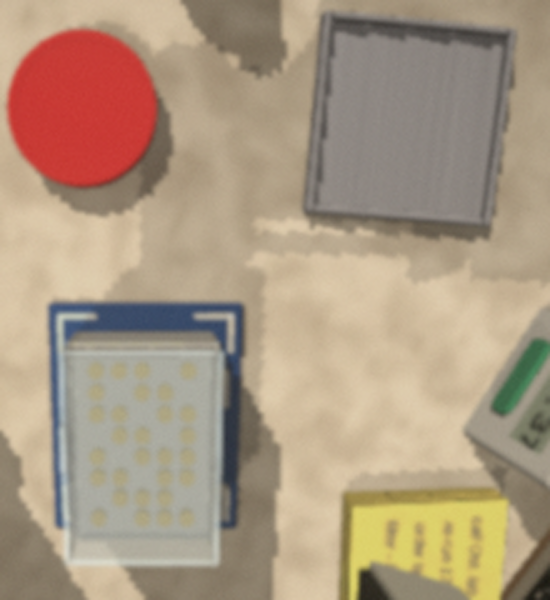

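```bash
python3 go.py .435 -.185 .19 11
python3 -m inch '[[[0,41,-15,0,0],[0,41,-15,0,0],[0,41,-15,0,0],[0,41,-15,0,0],[0,33,-14,0,0],[0,0,0,0,0]]]'
python3 go.py .435 -.185 .16 11; python3 -c "
from h import *
s,d=snap('wrist','w9')
c=d['frame'][60:280,130:390]; cv2.imwrite('pics/c11.png',cv2.resize(c,None,fx=2.7,fy=2.7,interpolation=2))"
```

```text
t 14.75 pos [ 0.4707 -0.393   0.1785] jaw 11.31 tilt 1.28 w 91.5 F [ 0.2 -0.1 -0.2] j7 0.59
tool mm [210.9   5.5 -11.4] norm 211.3
turn 0.3 or -179.7
after turn (jaw axis +): 210.9 4.6 -11.5
clock: 15.35
position: [0.3512, -0.2077, 0.1733]
ee_rot: [-1.98, -2.409, 0.03]
force: [1.4, -0.9, 0.2]
width: 1.002
t 15.35 pos [ 0.3512 -0.2077  0.1733] jaw 11.16 tilt 1.73 w 92.1 F [ 1.4 -0.9  0.2] j7 0.44
tool mm [ 6.  87.  10.7] norm 87.8
turn 0.2 or -179.8
after turn (jaw axis +): 6.3 86.6 13.3
```

View pics/c11.png

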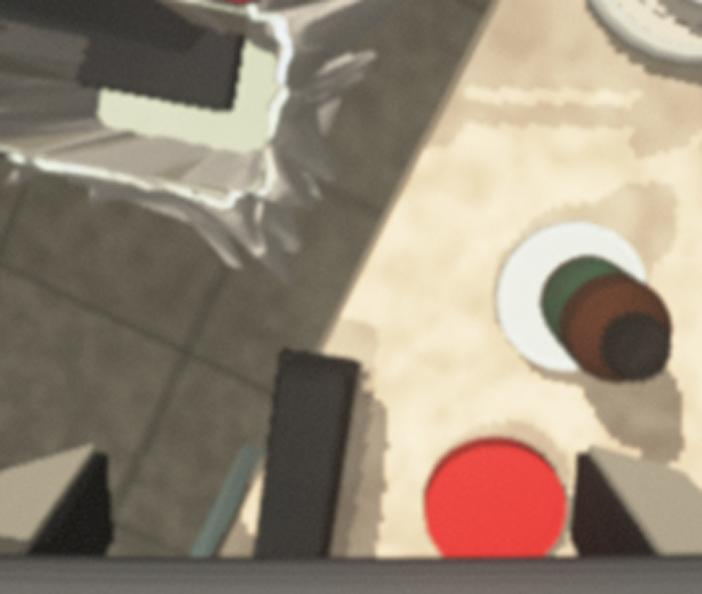

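```bash

python3 -m inch '[[[0,3,43,0,0],[0,3,44,0,0],[0,0,0,0,0]]]'
python3 go.py .435 -.185 .16 11; python3 -c "
from h import *
s,d=snap('wrist','w10')
c=d['frame'][90:290,130:390]; cv2.imwrite('pics/c11.png',cv2.resize(c,None,fx=3,fy=3,interpolation=2))"
```

```text
clock: 15.7
position: [0.4391, -0.1899, 0.1693]
ee_rot: [-1.99, -2.403, 0.031]
force: [-0.3, -0.6, 1.7]
width: 1.0
t 15.7 pos [ 0.4391 -0.1899  0.1693] jaw 10.74 tilt 1.69 w 92.0 F [-0.3 -0.6  1.7] j7 0.27
tool mm [ 5.5 -2.9  9.4] norm 11.3
turn -0.3 or 179.7
after turn (jaw axis +): 5.6 -3.1 9.3
```

View pics/c11.png

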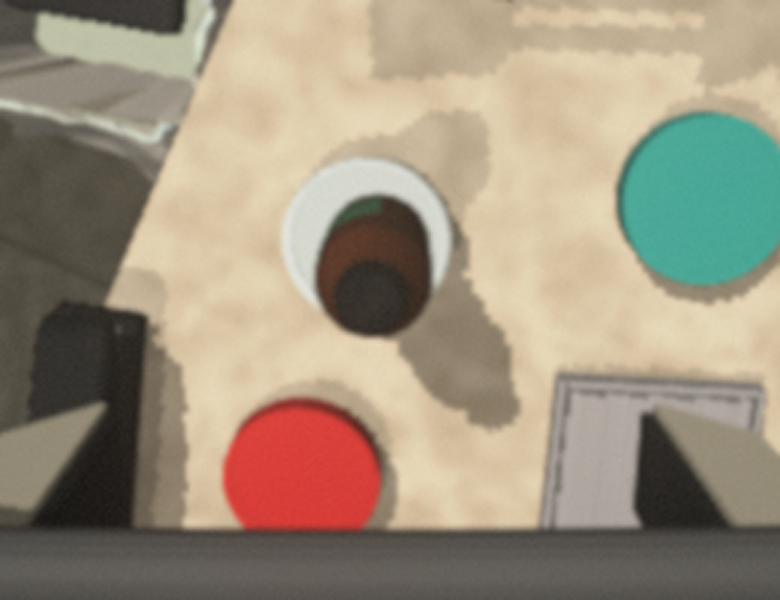

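```bash
python3 - <<'E'
from h import *
st,d=load('w10'); g=lambda x,y:(130+x/3,90+y/3)
print('cap',at(d,g(370,296),.087,st),'dish',at(d,g(367,237),.014,st),'turq',at(d,g(704,199),.014,st))
# bottle silhouette sides at body-top z .073: left edge 317, right 432 near y 270
print('body',at(d,g(317,275),.073,st),at(d,g(432,275),.073,st), 'far bottom edge', at(d,g(375,194),.012,st))
E
```

```text
cap [ 0.43403078 -0.18458348  0.087     ] dish [ 0.43039225 -0.18577603  0.014     ] turq [ 0.53560295 -0.15213713  0.014     ]
body [ 0.41908628 -0.18555337  0.073     ] [ 0.44953612 -0.17956526  0.073     ] far bottom edge [ 0.43033959 -0.17159146  0.012     ]
```

```bash

python3 -m inch '[[[0,5,-3,15,0],[0,0,0,25,0],[0,0,0,25,0],[0,0,0,0,0]]]'
python3 go.py .4345 -.1845 .032 11
```

```text
clock: 16.15
position: [0.4292, -0.1906, 0.1001]
ee_rot: [-1.994, -2.395, 0.037]
force: [-1.1, 0.0, 0.5]
width: 1.001
t 16.15 pos [ 0.4292 -0.1906  0.1001] jaw 10.44 tilt 1.99 w 92.1 F [-1.1  0.   0.5] j7 0.2
tool mm [ 4.7  8.6 67.8] norm 68.5
turn -0.6 or 179.4
after turn (jaw axis +): 5.0 6.3 68.1
```

```bash

python3 -m inch '[[[0,5,8,5,0],[0,0,1,15,0],[0,0,0,15,0],[0,0,0,0,0]]]'
python3 go.py .4345 -.1845 .032 11
```

```text
clock: 16.55
position: [0.4386, -0.1854, 0.0658]
ee_rot: [-2.0, -2.393, 0.036]
force: [-0.0, 0.0, -1.9]
width: 1.0
t 16.55 pos [ 0.4386 -0.1854  0.0658] jaw 10.25 tilt 1.85 w 92.0 F [-0.   0.  -1.9] j7 0.14
tool mm [ 1.5 -2.8 33.9] norm 34.0
turn -0.8 or 179.2
after turn (jaw axis +): 1.7 -3.8 33.8
```

```bash

python3 -m inch '[[[0,1.5,-3,10,0],[0,0,0,15,0],[0,0,0,0,0]]]'
python3 go.py .4345 -.1845 .032 11
python3 -m inch '[[[0,0,0,8,0],[0,0,0,0,0]]]'
python3 go.py .4345 -.1845 .032 11
```

```text
clock: 16.85
position: [0.4365, -0.1849, 0.042]
ee_rot: [-2.003, -2.396, 0.034]
force: [0.8, 0.6, -0.5]
width: 0.999
t 16.85 pos [ 0.4365 -0.1849  0.042 ] jaw 10.21 tilt 1.64 w 91.9 F [ 0.8  0.6 -0.5] j7 0.11
tool mm [ 0.8 -1.6 10.1] norm 10.2
turn -0.8 or 179.2
after turn (jaw axis +): 0.8 -1.8 10.0
clock: 17.05
position: [0.4367, -0.1851, 0.0346]
ee_rot: [-2.004, -2.397, 0.034]
force: [-0.6, -0.1, -0.5]
width: 1.005
t 17.05 pos [ 0.4367 -0.1851  0.0346] jaw 10.2 tilt 1.59 w 92.5 F [-0.6 -0.1 -0.5] j7 0.1
tool mm [ 1.  -2.   2.6] norm 3.5
turn -0.8 or 179.2
after turn (jaw axis +): 1.1 -2.1 2.6
```

```bash

python3 -m inch '[[[0.3,1,-2,2,0],[0.5,0,0,0,0],[0.5,0,0,0,0],[0.58,0,0,0,0],[0.62,0,0,0,0],[0.8,0,0,0,0],[0.8,0,0,0,0],[0.8,0,0,0,0]]]' 12
python3 go.py .4345 -.1845 .032 11; python3 -c "
from h import *
s,d=snap('wrist','w11');s,d=snap('side','s11')
c=d['frame'][130:260,200:360]; cv2.imwrite('pics/c12.png',cv2.resize(c,None,fx=4,fy=4,interpolation=2))"
```

```text
clock: 17.85
position: [0.4353, -0.1848, 0.0339]
ee_rot: [-2.005, -2.398, 0.033]
force: [0.1, -0.4, 0.4]
width: 0.363
t 17.85 pos [ 0.4353 -0.1848  0.0339] jaw 10.19 tilt 1.48 w 33.4 F [ 0.1 -0.4  0.4] j7 0.09
tool mm [ 0.4 -0.6  1.9] norm 2.1
turn -0.8 or 179.2
after turn (jaw axis +): 0.5 -0.7 1.9
```

View pics/c12.png

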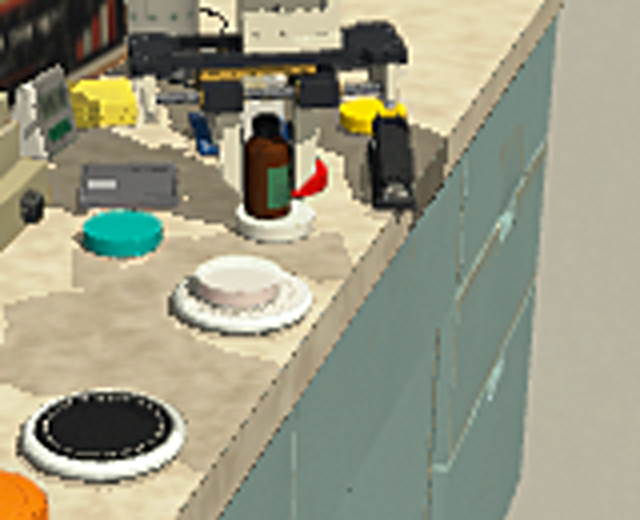

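```bash

python3 -m inch '[[[0.8,0,0,-10,0],[0.8,0,0,-20,0],[0.8,0,0,-25,0],[0.8,0,0,-25,0],[0.8,0,0,0,0]]]'
python3 -m inch '[[[0.8,0,0,0,8],[0.8,0,0,0,8],[0.8,0,0,0,8],[0.8,0,0,0,8],[0.8,0,0,0,8],[0.8,0,0,0,8],[0.8,0,0,0,8],[0.8,0,0,0,8],[0.8,0,0,0,8],[0.8,0,0,0,8],[0.8,0,0,0,8],[0.8,0,0,0,0]]]'
python3 go.py .547 -.2577 .11 -80; python3 -c "
from h import *
s,d=snap('wrist','w12')"
```

```text
clock: 18.45
position: [0.4368, -0.1834, 0.1183]
ee_rot: [-2.002, -2.397, 0.033]
force: [-0.1, 0.2, -1.1]
width: 0.37
clock: 19.65
position: [0.4339, -0.182, 0.1184]
ee_rot: [3.132, 0.239, -0.046]
force: [-0.0, 0.2, -0.6]
width: 0.369
t 19.65 pos [ 0.4339 -0.182   0.1184] jaw -81.28 tilt 1.69 w 34.0 F [-0.   0.2 -0.6] j7 -1.22
tool mm [100.6  91.9   5.2] norm 136.4
turn -1.3 or 178.7
after turn (jaw axis +): 98.3 94.1 8.4
```

View pics/w12.png

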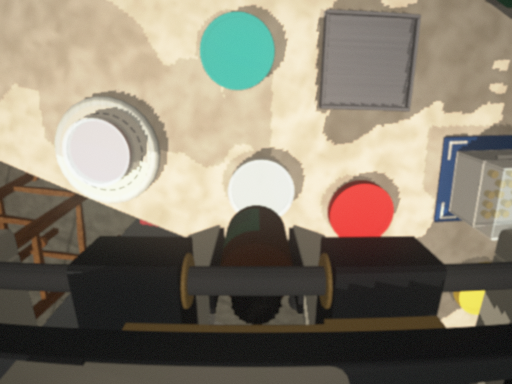

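```bash
python3 - <<'E'
from h import *
st,d=load('w12')
print('dish',at(d,(262,187),.014,st))
P=[at(d,p,.009,st)[:2] for p in [(326,10),(420,15),(411,111),(317,106)]];print('tray',np.mean(P,0))
E
python3 -m inch '[[[0.8,34,31,0,-1],[0.8,33,31,0,0],[0.8,33,30,0,0],[0.8,0,0,0,0]]]'
python3 go.py .547 -.2577 .025 -80
```

```text
dish [ 0.43433662 -0.18772249  0.014     ]
tray [ 0.54640802 -0.2546085 ]
clock: 20.1
position: [0.5488, -0.2562, 0.1134]
ee_rot: [-3.124, -0.308, 0.053]
force: [0.2, 0.3, -1.4]
width: 0.366
t 20.1 pos [ 0.5488 -0.2562  0.1134] jaw -78.75 tilt 1.92 w 33.7 F [ 0.2  0.3 -1.4] j7 -1.11
tool mm [ 0.9  1.6 88.4] norm 88.4
turn 1.3 or -178.7
after turn (jaw axis +): -2.0 1.2 88.4
```

Over the tray; descending in stages.

```bash

python3 -m inch '[[[0.8,1,1,15,1],[0.8,0,0,20,0],[0.8,0,0,20,0],[0.8,0,0,0,0]]]'
python3 go.py .547 -.257 .025 -80
```

```text
clock: 20.5
position: [0.546, -0.2562, 0.0531]
ee_rot: [-3.123, -0.293, 0.056]
force: [-1.1, -0.2, -1.9]
width: 0.367
t 20.5 pos [ 0.546  -0.2562  0.0531] jaw -79.29 tilt 2.06 w 33.7 F [-1.1 -0.2 -1.9] j7 -1.12
tool mm [ 1.8  1.2 28. ] norm 28.1
turn 0.7 or -179.3
after turn (jaw axis +): 0.8 1.0 28.1
```

```bash

python3 -m inch '[[[0.8,1,1,12,0],[0.8,0,0,8,0],[0.8,0,0,0,0]]]'
python3 go.py .547 -.257 .025 -80
python3 -m inch '[[[0.8,0,0,4,0],[0.8,0,0,0,0]]]'
python3 go.py .547 -.257 .025 -80
```

```text
clock: 20.8
position: [0.5455, -0.2562, 0.0317]
ee_rot: [-3.122, -0.297, 0.057]
force: [0.1, -0.3, -1.3]
width: 0.37
t 20.8 pos [ 0.5455 -0.2562  0.0317] jaw -79.14 tilt 2.11 w 34.0 F [ 0.1 -0.3 -1.3] j7 -1.13
tool mm [1.6 1.1 6.7] norm 6.9
turn 0.9 or -179.1
after turn (jaw axis +): 1.4 1.0 6.7
clock: 21.0
position: [0.5457, -0.2563, 0.0281]
ee_rot: [-3.122, -0.298, 0.056]
force: [-0.2, -1.0, -1.4]
width: 0.367
t 21.0 pos [ 0.5457 -0.2563  0.0281] jaw -79.12 tilt 2.05 w 33.7 F [-0.2 -1.  -1.4] j7 -1.13
tool mm [1.3 1.  3. ] norm 3.4
turn 0.9 or -179.1
after turn (jaw axis +): 1.2 0.9 3.1
```

```bash

python3 -m inch '[[[0.8,1,1,2,0],[0.8,0,0,1,0],[0.8,0,0,0,0]]]'
python3 go.py .547 -.257 .025 -80
python3 -m inch '[[[0.8,0,0,1,0],[0.8,0,0,0,0]]]'
python3 go.py .547 -.257 .025 -80
```

```text
clock: 21.3
position: [0.5478, -0.2574, 0.0259]
ee_rot: [-3.123, -0.298, 0.053]
force: [-0.0, 0.2, -1.6]
width: 0.37
t 21.3 pos [ 0.5478 -0.2574  0.0259] jaw -79.11 tilt 1.93 w 34.0 F [-0.   0.2 -1.6] j7 -1.13
tool mm [-0.6 -0.6  0.9] norm 1.2
turn 0.9 or -179.1
after turn (jaw axis +): -0.7 -0.6 0.9
clock: 21.5
position: [0.548, -0.2576, 0.0252]
ee_rot: [-3.124, -0.298, 0.052]
force: [0.1, 0.8, -0.1]
width: 0.366
t 21.5 pos [ 0.548  -0.2576  0.0252] jaw -79.12 tilt 1.9 w 33.7 F [ 0.1  0.8 -0.1] j7 -1.13
tool mm [-0.9 -0.8  0.2] norm 1.2
turn 0.9 or -179.1
after turn (jaw axis +): -0.9 -0.7 0.2
```

```bash

python3 -m inch '[[[0.6,0,0,0,0],[0.5,0,0,0,0],[0.4,0,0,0,0],[0.2,0,0,0,0],[0.2,0,0,0,0],[0.2,0,0,0,0]]]'
python3 go.py .547 -.257 .1 -80; python3 -c "
from h import *
s,d=snap('side','s12')
c=d['frame'][130:260,180:340]; cv2.imwrite('pics/c13.png',cv2.resize(c,None,fx=4,fy=4,interpolation=2))"
```

```text
clock: 22.1
position: [0.5483, -0.2576, 0.0255]
ee_rot: [-3.124, -0.298, 0.051]
force: [-0.2, 0.2, -0.4]
width: 0.774
t 22.1 pos [ 0.5483 -0.2576  0.0255] jaw -79.11 tilt 1.86 w 71.2 F [-0.2  0.2 -0.4] j7 -1.13
tool mm [ -3.5  -1.3 -74.4] norm 74.5
turn 0.9 or -179.1
after turn (jaw axis +): -1.2 -0.8 -74.5
```

View pics/c13.png

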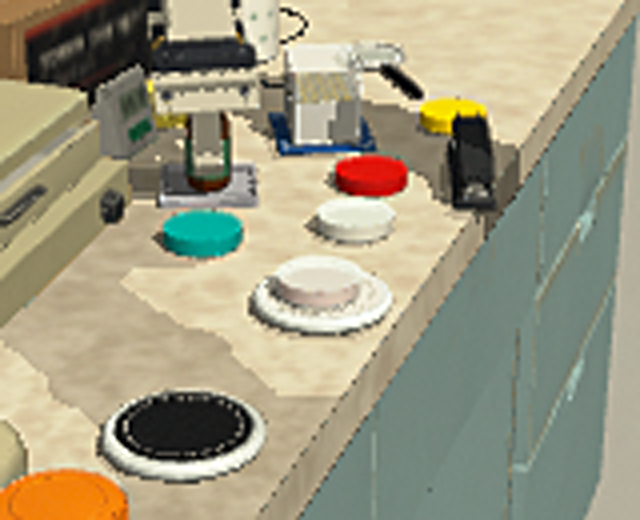

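```bash

python3 -m inch '[[[0.2,0,0,-15,0],[0.2,0,0,-25,0],[0,0,0,-40,0],[0,0,0,-40,0],[0,0,0,0,0]]]'
python3 go.py .433 -.187 .14 -80; python3 -c "
from h import *
s,d=snap('wrist','w13')"
```

```text
clock: 22.65
position: [0.552, -0.2573, 0.1529]
ee_rot: [-3.123, -0.298, 0.052]
force: [0.8, -0.6, -0.5]
width: 0.984
t 22.65 pos [ 0.552  -0.2573  0.1529] jaw -79.1 tilt 1.92 w 90.6 F [ 0.8 -0.6 -0.5] j7 -1.1
tool mm [-103.1  -91.4   16.9] norm 138.8
turn 0.9 or -179.1
after turn (jaw axis +): -105.0 -89.9 12.9
```

View pics/w13.png

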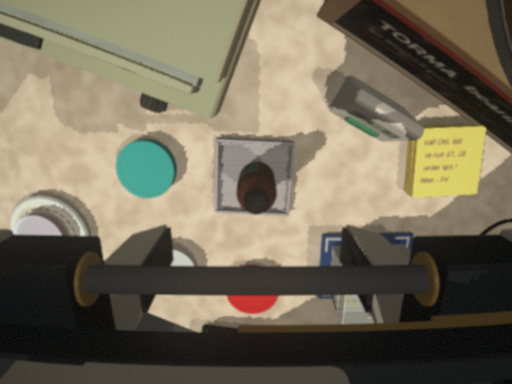

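```bash

python3 -m inch '[[[0,-34,-31,0,0],[0,-34,-30,0,0],[0,-34,-30,0,0],[0,0,0,0,0]]]'
python3 -m inch '[[[0,0,0,0,-8],[0,0,0,0,-8],[0,0,0,0,-8],[0,0,0,0,-8],[0,0,0,0,-8],[0,0,0,0,-8],[0,0,0,0,-8],[0,0,0,0,-8],[0,0,0,0,-8],[0,0,0,0,-8],[0,0,0,0,-8],[0,0,0,0,-8]]]'
python3 -m inch '[[[0.2,0,0,0,-8],[0.2,0,0,0,-8],[0.2,0,0,0,-8],[0.2,0,0,0,-8],[0.2,0,0,0,0]]]'
python3 go.py .433 -.187 .1 50; python3 -c "
from h import *
s,d=snap('wrist','w14')"
```

```text
clock: 23.1
position: [0.4271, -0.1841, 0.1526]
ee_rot: [-3.12, -0.297, 0.063]
force: [0.6, -0.8, 0.1]
width: 0.998
clock: 24.3
position: [0.4227, -0.1834, 0.1494]
ee_rot: [-1.76, -2.548, 0.037]
force: [0.2, 0.8, 0.2]
width: 1.001
clock: 24.8
position: [0.4217, -0.184, 0.1478]
ee_rot: [-0.949, -2.938, 0.014]
force: [-0.0, 0.4, -0.8]
width: 0.802
t 24.8 pos [ 0.4217 -0.184   0.1478] jaw 54.22 tilt 3.12 w 73.8 F [-0.   0.4 -0.8] j7 0.96
tool mm [-13.2   5.3  47.1] norm 49.2
turn 4.2 or -175.8
after turn (jaw axis +): -10.6 4.9 47.8
```

View pics/w14.png

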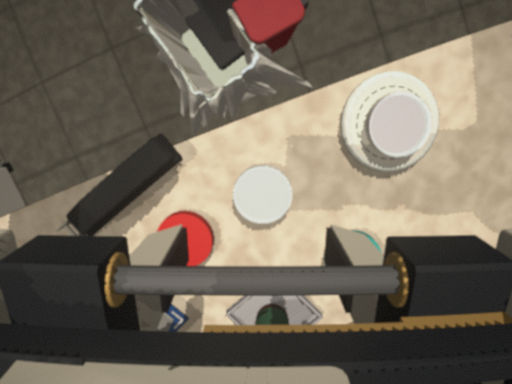

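```bash
cat >> go.py <<'E'
print('tilt comps deg: x-axis dip',np.degrees(R[2,0]).round(2),'jaw-axis rise',np.degrees(R[2,1]).round(2))
E
python3 - <<'E'
from h import *
st,d=load('w14')
print('dish',at(d,(263,195),.014,st),at(d,(391,121),.012,st))
c=d['frame'][150:240,210:320]; cv2.imwrite('pics/c14.png',cv2.resize(c,None,fx=5,fy=5,interpolation=2))
E
python3 go.py .433 -.187 .05 50
```

```text
dish [ 0.43025052 -0.18670407  0.014     ] [ 0.44174739 -0.0528195   0.012     ]
t 24.85 pos [ 0.4217 -0.1839  0.1478] jaw 53.95 tilt 3.12 w 73.9 F [-0.9 -0.5  0.5] j7 0.96
tool mm [-15.7   6.6  97. ] norm 98.5
turn 4.0 or -176.0
after turn (jaw axis +): -10.6 4.9 97.8
tilt comps deg: x-axis dip 2.77 jaw-axis rise -1.44
```

View pics/c14.png

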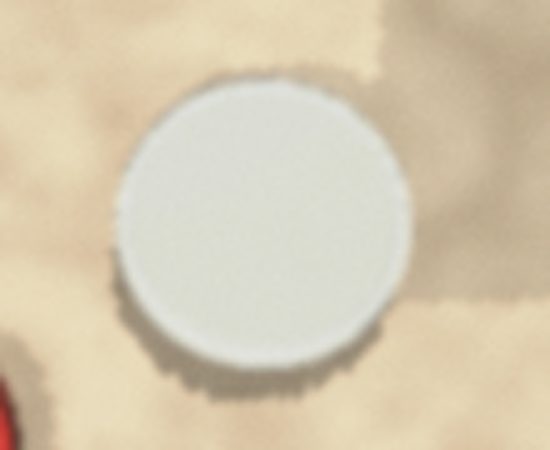

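```bash

python3 -m inch '[[[0.2,-12,3,20,4],[0.2,0,0,30,0],[0.2,0,0,25,0],[0.2,0,0,0,0]]]'
python3 go.py .4305 -.1867 .005 50
```

```text
clock: 25.25
position: [0.4304, -0.1891, 0.0705]
ee_rot: [-1.092, -2.891, 0.018]
force: [-0.2, -0.0, 0.2]
width: 0.799
t 25.25 pos [ 0.4304 -0.1891  0.0705] jaw 48.64 tilt 3.01 w 73.5 F [-0.2 -0.   0.2] j7 0.79
tool mm [-1.3  3.7 65.4] norm 65.6
turn -1.4 or 178.6
after turn (jaw axis +): 1.5 1.9 65.5
tilt comps deg: x-axis dip 2.5 jaw-axis rise -1.66
```

```bash

python3 -m inch '[[[0.2,-1,3,12,0],[0.2,0,0,18,0],[0.2,0,0,15,0],[0.2,0,0,0,0]]]'
python3 go.py .4305 -.1867 .005 50
```

```text
clock: 25.65
position: [0.4336, -0.1873, 0.0259]
ee_rot: [-1.105, -2.89, 0.019]
force: [-0.8, -0.4, 0.3]
width: 0.802
t 25.65 pos [ 0.4336 -0.1873  0.0259] jaw 48.19 tilt 2.79 w 73.8 F [-0.8 -0.4  0.3] j7 0.71
tool mm [ 1.9 -1.  21. ] norm 21.1
turn -1.8 or 178.2
after turn (jaw axis +): 2.8 -1.5 20.9
tilt comps deg: x-axis dip 2.28 jaw-axis rise -1.62
```

```bash

python3 -m inch '[[[0.2,2,-1,9,0],[0.2,0,0,6,0],[0.2,0,0,0,0]]]'
python3 go.py .4305 -.1867 .0045 50
```

```text
clock: 25.95
position: [0.4322, -0.1869, 0.0117]
ee_rot: [-1.109, -2.892, 0.019]
force: [0.6, -0.3, 1.4]
width: 0.8
t 25.95 pos [ 0.4322 -0.1869  0.0117] jaw 48.08 tilt 2.62 w 73.6 F [ 0.6 -0.3  1.4] j7 0.69
tool mm [ 1.1 -0.8  7.3] norm 7.4
turn -1.9 or 178.1
after turn (jaw axis +): 1.4 -0.9 7.2
tilt comps deg: x-axis dip 2.11 jaw-axis rise -1.57
```

```bash

python3 -m inch '[[[0.2,1,-1,5,0],[0.2,0,0,2,0],[0.2,0,0,0,0]]]'
python3 go.py .4305 -.1867 .0045 50
python3 -m inch '[[[0.3,0,0,0.5,0],[0.38,0,0,0,0],[0.6,0,0,0,0],[0.6,0,0,0,0],[0.6,0,0,0,0],[0.6,0,0,0,0]]]' 8
python3 go.py .4305 -.1867 .0045 50
```

```text
clock: 26.25
position: [0.4309, -0.1872, 0.005]
ee_rot: [-1.11, -2.893, 0.019]
force: [-1.0, 0.5, -0.1]
width: 0.8
t 26.25 pos [ 0.4309 -0.1872  0.005 ] jaw 48.05 tilt 2.55 w 73.6 F [-1.   0.5 -0.1] j7 0.68
tool mm [0.6 0.2 0.5] norm 0.8
turn -2.0 or 178.0
after turn (jaw axis +): 0.6 0.2 0.5
tilt comps deg: x-axis dip 2.03 jaw-axis rise -1.54
clock: 26.85
position: [0.4312, -0.1874, 0.0049]
ee_rot: [-1.111, -2.894, 0.019]
force: [1.3, -0.2, -0.3]
width: 0.576
t 26.85 pos [ 0.4312 -0.1874  0.0049] jaw 48.03 tilt 2.51 w 53.0 F [ 1.3 -0.2 -0.3] j7 0.68
tool mm [1.  0.1 0.4] norm 1.1
turn -2.0 or 178.0
after turn (jaw axis +): 1.0 0.1 0.4
tilt comps deg: x-axis dip 1.99 jaw-axis rise -1.53
```

```bash

python3 -m inch '[[[0.6,0,0,-10,0],[0.6,0,0,-20,0],[0.6,0,0,-25,0],[0.6,0,0,-30,0],[0.6,0,0,0,0],[0.6,0,0,0,-7],[0.6,0,0,0,-7],[0.6,0,0,0,-7],[0.6,0,0,0,-7],[0.6,0,0,0,-7],[0.6,0,0,0,-7],[0.6,0,0,0,0]]]'
python3 go.py .5052 .128 .1 95; python3 -c "
from h import *
s,d=snap('wrist','w15')"
```

```text
clock: 28.05
position: [0.4339, -0.1869, 0.0969]
ee_rot: [0.046, -3.097, -0.005]
force: [-0.2, 0.2, 0.8]
width: 0.581
t 28.05 pos [ 0.4339 -0.1869  0.0969] jaw 91.71 tilt 2.52 w 53.4 F [-0.2  0.2  0.8] j7 1.44
tool mm [-80.5 312.7  -5.4] norm 322.9
turn -3.3 or 176.7
after turn (jaw axis +): -98.5 307.5 -3.1
tilt comps deg: x-axis dip 2.51 jaw-axis rise 0.22
```

View pics/w15.png

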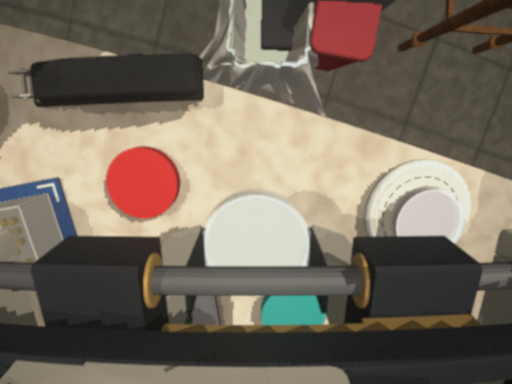

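```bash

python3 -m inch '[[[0.6,-11,44,0,0],[0.6,-11,44,0,0],[0.6,-11,44,0,0],[0.6,-11,44,0,0],[0.6,-11,44,0,0],[0.6,-11,44,0,0],[0.6,-6,30,0,0],[0.6,0,0,0,0]]]'
python3 go.py .5052 .128 .03 95; python3 -c "
from h import *
s,d=snap('side','s15');s,d=snap('top','t15')"
```

```text
clock: 28.9
position: [0.5052, 0.1169, 0.0941]
ee_rot: [-0.026, -3.098, -0.006]
force: [-0.9, 0.6, 0.0]
width: 0.582
t 28.9 pos [0.5052 0.1169 0.0941] jaw 89.02 tilt 2.5 w 53.6 F [-0.9  0.6  0. ] j7 0.8
tool mm [-2.6 10.9 64.1] norm 65.1
turn -6.0 or 174.0
after turn (jaw axis +): -1.0 11.1 64.1
tilt comps deg: x-axis dip 2.49 jaw-axis rise 0.19
```

View pics/s15.png

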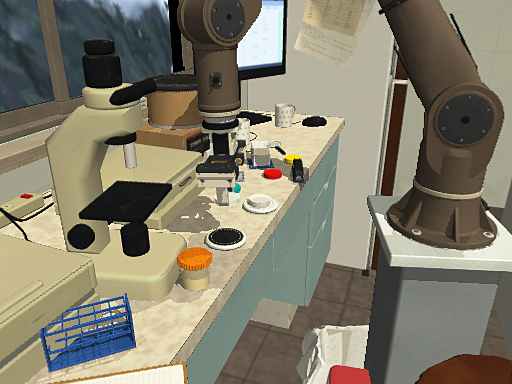

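View pics/t15.png

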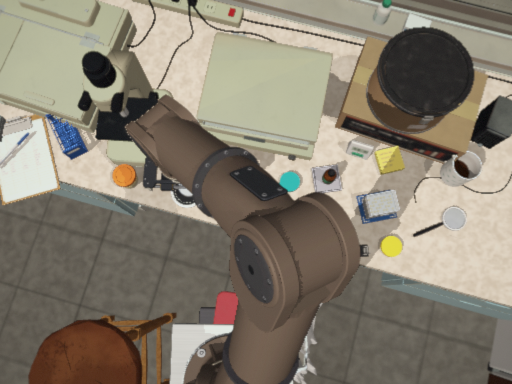

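```bash
python3 - <<'E'
from h import *
st,d=load('t15'); 
for z in(.2,.3,.4,.5): print(z,[at(d,p,z)[:2].round(3) for p in [(155,97),(130,125),(150,185)]])
E
```

```text
0.2 [array([0.7  , 0.189]), array([0.627, 0.246]), array([0.479, 0.189])]
0.3 [array([0.657, 0.166]), array([0.591, 0.218]), array([0.456, 0.167])]
0.4 [array([0.615, 0.144]), array([0.556, 0.191]), array([0.434, 0.145])]
0.5 [array([0.573, 0.122]), array([0.52 , 0.163]), array([0.412, 0.122])]
```

```bash

python3 -m inch '[[[0.6,-2,11,8,0],[0.6,0,0,15,0],[0.6,0,0,15,0],[0.6,0,0,0,0]]]'
python3 go.py .5052 .128 .018 90
```

```text
clock: 29.4
position: [0.5046, 0.1183, 0.0515]
ee_rot: [-0.047, -3.095, 0.005]
force: [-0.4, -0.3, 0.7]
width: 0.58
t 29.4 pos [0.5046 0.1183 0.0515] jaw 88.28 tilt 2.66 w 53.3 F [-0.4 -0.3  0.7] j7 0.73
tool mm [-1.9  9.8 33.4] norm 34.9
turn -1.7 or 178.3
after turn (jaw axis +): -0.6 9.7 33.5
tilt comps deg: x-axis dip 2.65 jaw-axis rise -0.22
```

```bash

python3 -m inch '[[[0.6,-2,10,0,0],[0.6,0,0,8,0],[0.6,0,0,8,0],[0.6,0,0,0,0]]]'
python3 go.py .5052 .128 .0172 90
```

```text
clock: 29.8
position: [0.5062, 0.1274, 0.0337]
ee_rot: [-0.052, -3.094, 0.006]
force: [0.6, -0.2, -0.9]
width: 0.582
t 29.8 pos [0.5062 0.1274 0.0337] jaw 88.09 tilt 2.71 w 53.5 F [ 0.6 -0.2 -0.9] j7 0.7
tool mm [ 0.3  0.6 16.5] norm 16.5
turn -1.9 or 178.1
after turn (jaw axis +): 1.0 0.6 16.5
tilt comps deg: x-axis dip 2.7 jaw-axis rise -0.26
```

```bash

python3 -m inch '[[[0.6,0,1,7,0],[0.6,0,0,5,0],[0.6,0,0,0,0]]]'
python3 go.py .5052 .128 .0172 90
python3 -m inch '[[[0.6,0,0,3,0],[0.6,0,0,0,0]]]'
python3 go.py .5052 .128 .0172 90
```

```text
clock: 30.1
position: [0.5058, 0.1283, 0.0208]
ee_rot: [-0.052, -3.094, 0.006]
force: [-0.1, 0.8, 0.1]
width: 0.577
t 30.1 pos [0.5058 0.1283 0.0208] jaw 88.08 tilt 2.69 w 53.0 F [-0.1  0.8  0.1] j7 0.68
tool mm [ 0.4 -0.3  3.6] norm 3.6
turn -1.9 or 178.1
after turn (jaw axis +): 0.6 -0.3 3.6
tilt comps deg: x-axis dip 2.68 jaw-axis rise -0.27
clock: 30.3
position: [0.5057, 0.1283, 0.0176]
ee_rot: [-0.052, -3.094, 0.006]
force: [0.6, 0.1, 0.0]
width: 0.58
t 30.3 pos [0.5057 0.1283 0.0176] jaw 88.08 tilt 2.69 w 53.3 F [0.6 0.1 0. ] j7 0.68
tool mm [ 0.5 -0.3  0.4] norm 0.7
turn -1.9 or 178.1
after turn (jaw axis +): 0.5 -0.3 0.4
tilt comps deg: x-axis dip 2.67 jaw-axis rise -0.27
```

```bash

python3 -m inch '[[[0.6,0,0,0.5,0],[0.4,0,0,0,0],[0.3,0,0,0,0],[0.15,0,0,0,0],[0.1,0,0,0,0],[0.1,0,0,0,0]]]'
python3 -m inch '[[[0.1,0,0,-15,0],[0.1,0,0,-25,0],[0.1,0,0,-30,0],[0.1,0,0,-30,0],[0.1,0,0,0,0]]]'
python3 go.py .44 .04 .15 90; python3 -c "
from h import *
s,d=snap('wrist','w16')"
```

```text
clock: 30.9
position: [0.5062, 0.1284, 0.0176]
ee_rot: [-0.052, -3.096, 0.006]
force: [-0.3, -0.9, -0.4]
width: 0.879
clock: 31.4
position: [0.5102, 0.1295, 0.1245]
ee_rot: [-0.049, -3.094, 0.005]
force: [0.3, 0.5, 0.5]
width: 0.898
t 31.4 pos [0.5102 0.1295 0.1245] jaw 88.17 tilt 2.71 w 82.6 F [0.3 0.5 0.5] j7 0.8
tool mm [ 68.4 -91.8 -22. ] norm 116.6
turn -1.8 or 178.2
after turn (jaw axis +): 70.2 -89.5 -25.5
tilt comps deg: x-axis dip 2.7 jaw-axis rise -0.21
```

View pics/w16.png

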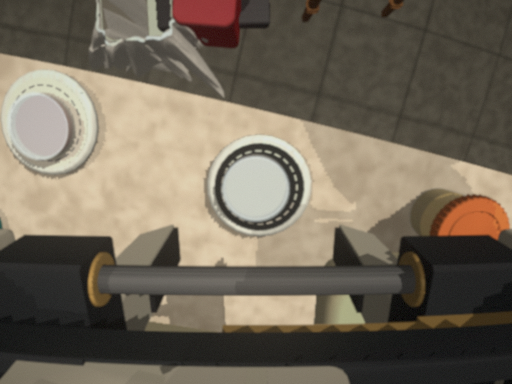

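```bash

python3 -m inch '[[[0,30,-30,-20,0],[0,30,-30,-25,0],[0,0,0,-30,0],[0,0,0,0,8],[0,0,0,0,8],[0,0,0,0,8],[0,0,0,0,8],[0,0,0,0,8],[0,0,0,0,8],[0,0,0,0,8],[0,0,0,0,8],[0,0,0,0,8]]]'
python3 -m inch '[[[0,0,0,0,8],[0,0,0,0,8],[0,0,0,0,8],[0,0,0,0,8],[0,0,0,0,0]]]'
python3 go.py .27 -.56 .23 -60
```

```text
clock: 32.65
position: [0.4416, 0.0661, 0.198]
ee_rot: [-1.917, -2.429, 0.068]
force: [0.6, 0.5, -0.5]
width: 0.996
clock: 33.15
position: [0.4383, 0.0655, 0.1956]
ee_rot: [-2.545, -1.78, 0.096]
force: [0.1, -0.8, -0.2]
width: 0.997
t 33.15 pos [0.4383 0.0655 0.1956] jaw -20.1 tilt 4.06 w 91.7 F [ 0.1 -0.8 -0.2] j7 -0.75
tool mm [-646.1   54.5  -17.9] norm 648.6
turn 39.9 or -140.1
after turn (jaw axis +): -458.5 457.5 -34.4
tilt comps deg: x-axis dip -1.77 jaw-axis rise -3.64
```

```bash

python3 -m inch '[[[0,-44,4,-4,0],[0,-44,4,-4,0],[0,-44,4,-4,0],[0,-44,4,-4,0],[0,-44,4,-4,0],[0,-44,4,-4,0],[0,-44,4,-4,0],[0,-44,4,-4,0],[0,-44,4,-4,0],[0,-44,4,-4,0],[0,-44,4,-4,0],[0,-44,4,-4,0]]]'
python3 go.py .27 -.56 .23 -60
python3 - <<'E'
from h import *
s,d=snap('top','t17'); f=d['frame']
c=f[130:270,150:420]; cv2.imwrite('pics/c17.png',cv2.resize(c,None,fx=2.96,fy=2.96,interpolation=cv2.INTER_CUBIC))
s,d=snap('side','s17'); c=d['frame'][120:300,160:320]; cv2.imwrite('pics/c18.png',cv2.resize(c,None,fx=3.3,fy=3.3,interpolation=2))
E
```

```text
clock: 34.35
position: [0.3158, -0.4618, 0.2536]
ee_rot: [-2.47, -1.867, 0.097]
force: [1.0, 0.7, -0.4]
width: 1.001
t 34.35 pos [ 0.3158 -0.4618  0.2536] jaw -15.87 tilt 4.38 w 92.1 F [ 1.   0.7 -0.4] j7 0.5
tool mm [-106.3  -15.4   27.3] norm 110.9
turn 44.1 or -135.9
after turn (jaw axis +): -88.7 62.1 23.6
tilt comps deg: x-axis dip -1.35 jaw-axis rise -4.16
```

View pics/c17.png

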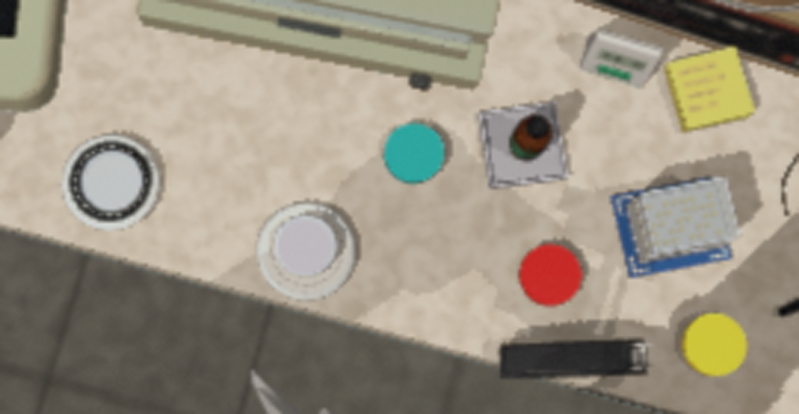

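View pics/c18.png

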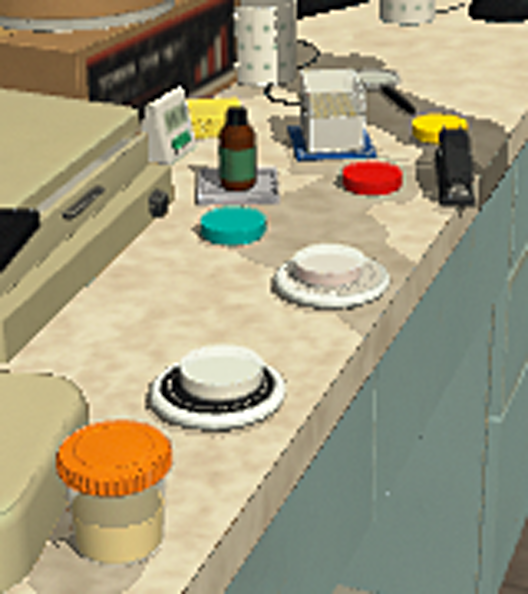

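```bash
python3 - <<'E'
from h import *
st,d=load('t17')
g=lambda x,y:(150+(x+.5)/2.96-.5,130+(y+.5)/2.96-.5)
for n,p,z,c in [('white',(112,180),.026,(.5054,.1282)),('pink',(307,246),.026,(.4435,-.053)),('cap',(538,125),.078,(.547,-.2577))]:
    q=at(d,g(*p),z); print(n,q.round(4),(q[:2]-c)*1000)
P=np.array([at(d,g(*p),.066)[:2] for p in [(640,192),(724,178),(738,238),(650,255)]]);print(P.mean(0))
E
```

```text
white [0.5034 0.1253 0.026 ] [-2.0035062  -2.94244855]
pink [ 0.4435 -0.0551  0.026 ] [ 0.01162563 -2.13982414]
cap [ 0.5462 -0.26    0.078 ] [-0.82816043 -2.31295113]
[ 0.46757266 -0.39361019]
```

All four are within about 4 mm of their centres in this check. The arm is clear and the cup still stands at its place.

```bash
python3 -m inch '[[[0,0,0,0,0],[0,0,0,0,0],[0,0,0,0,0]]]'; python3 -c "
from cell import workorder
print(workorder.sign_off())"
```

```text
clock: 34.75
position: [0.3128, -0.4647, 0.2518]
ee_rot: [-2.469, -1.865, 0.1]
force: [0.1, 0.5, 0.9]
width: 1.001
the job is handed in; nothing more can be done
None
```

I took both piles apart and set out the bench: the pink dish is on the white stage, the white dish on the black stage, the bottle in the steel tray and the tip box on the blue mat. I handed the job in at about 35 s, with the gripper open and the arm clear of everything. The sign-off gives no verdict.

**Positions:** In the last top picture the two dishes and the bottle were within about 4 mm of their centres. The tip box was about 1 mm from the mat centre in that same picture, and in line with the mat to within about a degree in an earlier wrist picture.

**Upright and cup:** Everything stood upright in the last side picture. The orange-lidded cup looked unmoved there, but I did not measure its position again.

**What disagreed:** The wrist camera put the pink dish 3.5 mm off the stage centre, while the top picture gave 2 mm. Both are inside the 12 mm allowed. The tool's tilt crept up to about 4 degrees over the job and cannot be corrected with the moves available. It was below 3 degrees for every placing.

**Mistyped move:** One sideways move on the way to the bottle stopped about 85 mm off, at 17 cm height. It touched nothing, and I corrected it.

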